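Clamp a test-cell holder in the measuring jig

ROBOT

A 6-joint arm with a two-finger parallel gripper is mounted at the origin on a cart in front of the work surface, level with it; the furniture and walls round the work are solid. World frame = base frame: x ahead of the robot, y to its left, z up, the work surface at z = 0. Lengths are in mm, angles in rad, forces in N, time in s.
With the tool pointing down it reaches from about 350 to 775 mm from the base axis. Payload 7.3 kg.
Tool frame: the origin (TCP) lies at the very end of the fingers, on their centre line; the grasp point (between the pads) lies 19 mm behind it (pinch_z is the distance from the TCP to the grasp point, in mm); z points along the fingers, y is the direction in which the jaws open and shut (so a half turn about z gives the same grasp; the last joint's range is limited). The gripper opens to 92 mm and grips with 3 to 60 N. Pads are 19 mm wide; open, the fingers measure 130 mm over their backs; the gripper's body (75 mm by 190 mm) begins 47 mm behind the grasp point.
Start: joints at [0.984, 0.342, 1.524, -0, 1.275, -0.146], TCP at [223.987, 474.842, 226.741] pointing down, gripper open.
Joint ranges: [-2.53, 2.53], [-0.77, 2.02], [0.04, 2.7], [-1, 4.14], [0.28, 2.66], [-3.11, 3.11]. Speed limits (rad/s): [2.57, 2.57, 3.14, 3.14, 3.14, 3.14].

INTERFACE

Orientations are given as [roll, pitch, yaw] about the fixed x, y, z axes, in that order (R = Rz(yaw) Ry(pitch) Rx(roll)).
In Python, from plant import * gives the robot as it stands.
- The arm moves only by the tool step_arm, never from a script. Its argument "moves" is one flat list of numbers, 7 for each row, row after row: the shift along the tool's x, y, z scaled (see below), then the turn, a rotation vector about the tool's x, y, z scaled (see below), then the closure, from -1 (fully open) to 1 (shut). A call has 1 to 8 rows; each row shifts and turns the pose as measured when the row begins, along the tool's axes as they then stand; what a row does not reach is not made up. The controller multiplies each number of a shift by 2 cm and each number of a turn by 4 degrees. A row lasts 1/12 s, in which the tool goes at most 41.7 mm and 7.16 degrees, less where a joint would pass 70% of its speed; a pose out of reach is approached as far as the arm can. A call with a number of a shift or a turn outside -1 to 1 is refused whole. A call with a gripper value outside its range is refused whole. The fingers move at their own pace and stop on an object; the grip force is fixed at half the most. Time passes only in rows, so rows that do not move let the fingers close. It gives the time, the measured TCP pose, the force and the opening at its end, in the units of the state.
- get_obs(): the state, without advancing time (a new reading comes with each control period).
- capture(name): name is "scene" or "top"; returns the picture (400x640x3 uint8, red, green, blue); there is no depth.
- get_calibration(name): a dict with "mtx" (3x3 intrinsics, pixels), "eye" and "orientation" of the camera in the world. Camera axes: x right, y down, z forward; pixel columns grow to the right and rows downward; lengths in mm; the calibration is good to about 2 mm. A picture is of the moment at which its call begins. get_calibration takes no time and is no camera call.
- close_job(): hands the job in, once; it reports no verdict.
The state is a dict: "time": time; "joint_positions": joint angles; "dq": joint speeds; "tau": joint torques, N m; "tool_pos": TCP position; "tcp_rot": TCP orientation; "contact_force": force on the tool from outside, world axes, zero at the start; "moment": the same for the moment, N m; "grip_width": finger opening in mm.
Only numpy, scipy, OpenCV 4.12 (cv2) and the standard library are available. Lean on these libraries where they do the work, as an engineer would, in place of code of your own. Each camera call takes 0.05 s, during which the arm holds its last target.

TASK

Pushing with the fingers and lifting nothing, clamp the white cell holder in the metal jig for its next measurement. First push it along its guide rails until it is fully home against the two stop pins, then push the steel clamp strap round until it is at its stop, square across the holder, and last push the cam lever all the way down so that the strap's rubber foot presses the holder firmly. Leave the things standing around undisturbed.

Things in the scene. Friction and masses are not known exactly. Their poses are not given: they have to be found in the camera images.
- jig: Fixed aluminium plate 140 x 202 x 12 mm with rails, stops and clamp. Frame: z up, +x = the way the holder is pushed home (roughly away from the robot), +y left; origin on the table under the holder's home place. Plate: x -87..53, y -132..70 mm. Two guide rails along x, 8 wide, inner faces at y -52 and 52, x -68..24, tops 20 mm above the table. Stud boss 38 mm diameter at x 6, y -96.
- stop_line (a point): Point midway between the near sides of the two stop pins (10 mm diameter, at jig y -34 and 34 mm, tops 23 mm above the table), at jig x 32 mm: the far face of the holder lies here when it is home.
- test_holder: Loose white holder, 0.13-0.27 kg, between the rails (2 mm play each side), axes as the jig's. Origin on its underside; body x -28..32, y -50..50, z 0..13 mm, lid plate to 15. Gold connectors stand 4 mm out of its near (-x) face left and right; the middle is free to push. Starts 14 to 32 mm short of home; home = origin at jig x 0, y 0 (within 2), z 12 mm, far face on the pins, lid 27 mm above the table.
- clamp_strap (a joint): Swing of the strap (with stud, cam, lever) about the vertical stud, rad. 0 = at its stop: strap along jig +y, square across the holder's right end, clear of its dark cell. Grows counter-clockwise seen from above; starts at 1.1 to 1.65, strap pointing roughly to jig -x, beside the holder. Swing by pushing its right (-y) side to +y, then on to +x. Friction 0.05 N m, about 1 N near the nose; stays where left.
- stud_foot (a point): Point on the stud's vertical axis, level with the top of the plate (12 mm above the table); jig x 6, y -96 mm.
- strap_nose (a point): Top of the strap above its foot, 62 mm from the stud axis. Steel bar 22 mm wide (18 at the nose), from 18 mm behind the stud axis to 71 mm before it; its sides stand 34 to 46 mm above the table while the lever is up, 3 mm lower when clamped. Lever up, the foot passes 2 mm above the holder; with the lever down it would not pass.
- clamp_foot: Sprung rubber foot under the strap's nose, 16 mm diameter, origin at the centre of its underside. Clamped, it presses the holder with about 6 N.
- cam_lever (a joint): Lever on top of the stud, rad. 0 = raised 52 degrees above level; 0.9 = fully down, level, at its stop, clamped; starts at 0 to 0.15. It leans away from the strap's nose and swings down further away from it, in the strap's vertical plane. Friction 0.1 N m plus the clamp spring: some 4 N pushed at 35 mm from the pin. Self-locking: stays where left.
- lever_pin (a point): Centre of the lever's pin, on the stud axis 62 mm above the table.
- lever_end (a point): End of the lever on its centre line, 62 mm from the pin. The lever is 15 mm wide (19 at the end) and 8 mm thick, with a black grip from 25 mm outwards; fully raised, its end is 111 mm above the table, level 62 mm.
- bush: Bystander: white plastic bush, 26 mm diameter, 12 high, loose on the jig plate behind the stud. Origin under its centre.
- allen_key: Bystander: L-shaped hex key, 30 x 87 x 5 mm, lying before the jig. Origin under its centre.
- mirror: Bystander: black mirror mount on a post, 51 x 52 x 106 mm, at the back. Origin under its centre.
- post_holder: Bystander: post holder, 25 x 41 x 95 mm, at the back. Origin under its centre.
- dropper_bottle: Bystander: amber dropper bottle, 32 mm diameter, 105 high, at the back. Origin under its centre.
- amber_filter: Bystander: black 50 x 50 x 9 mm frame with an amber filter, at the back right. Origin under its centre.
- table_clamp: Bystander: slotted table clamp, 26 x 75 x 17 mm, front right. Origin under its centre.
- thumb_knob: Bystander: black thumb knob standing on its head, 20 mm diameter, 29 high, front left. Origin under its centre.

How it is judged:
By the outcome, as a careful person would: the job done as asked, in the order asked, and still so for the second after the job is handed in, with the robot touching nothing.
It also fails if it takes over 51 s, if anything falls off the work surface, if the arm or the gripper's body presses on something with over 40 N, if the wrist force passes 120 N, or if a joint passes its speed limit or range.

## Working session

There is one attempt and no reset: what is moved stays moved. The work goes in short steps, Python scripts to look and compute and a tool call to move; the robot and the scene stay as the last step left them, time stands still between calls to the robot, and variables do not carry over. Pictures are saved under pics/ and viewed, and the job is handed in when it is done.

Besides the shell and the picture viewer there is one more tool, called after "Emit:" as name(argument=value, ...), one argument or row to a line, values as JSON. step_arm: Moves the arm, as the interface text tells. Shifts and turns lie within -1 to 1; 1 stands for 2 cm of shift or 4 degrees of turn. Its arguments: {"type":"object","properties":{"moves":{"type":"array"}},"required":["moves"]}

```bash
ls; mkdir -p pics; python3 - <<'E'
from plant import *
import cv2
print(get_obs())
for n in("scene","top"):
    im=capture(n); cv2.imwrite(f"pics/{n}0.png",im[:,:,::-1]); print(n,get_calibration(n))
E
```

```text
pics
{'time': 0.0, 'joint_positions': array([ 9.83991560e-01,  3.42701973e-01,  1.52503669e+00,  7.19004305e-06,
        1.27538565e+00, -1.45990199e-01]), 'dq': array([ 5.11942734e-05, -1.65645413e-04, -2.23042365e-03, -2.50487985e-05,
        9.28021371e-04, -2.01291373e-03]), 'tau': array([-1.62954784e-03, -4.31219566e+01, -2.44224733e+01,  7.16647971e-02,
        5.56956267e-02, -1.15626049e-04]), 'tool_pos': array([223.74744963, 474.47781064, 226.04886339]), 'tcp_rot': array([-3.14007829e+00, -2.29616147e-04,  2.70077581e+00]), 'contact_force': array([ 0.34779473,  0.42531605, -0.6489794 ]), 'moment': array([-0.00100609, -0.00357691, -0.00701905]), 'grip_width': 92.14682208857268}
scene {'mtx': array([[431.09818038,   0.        , 317.74244789],
       [  0.        , 431.09818038, 194.15769846],
       [  0.        ,   0.        ,   1.        ]]), 'eye': array([  78.96337998, -473.09204771,  722.52920803]), 'orientation': array([-2.40744539,  0.00878962, -0.94464606])}
top {'mtx': array([[393.50329802,   0.        , 319.1622952 ],
       [  0.        , 393.50329802, 203.33478261],
       [  0.        ,   0.        ,   1.        ]]), 'eye': array([ 355.47119914, -128.00472421,  934.88338608]), 'orientation': array([-2.95374166,  0.00464737, -1.5720071 ])}
```

View pics/scene0.png

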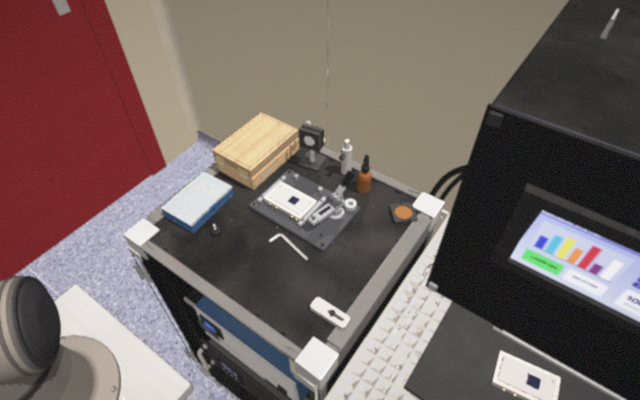

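View pics/top0.png

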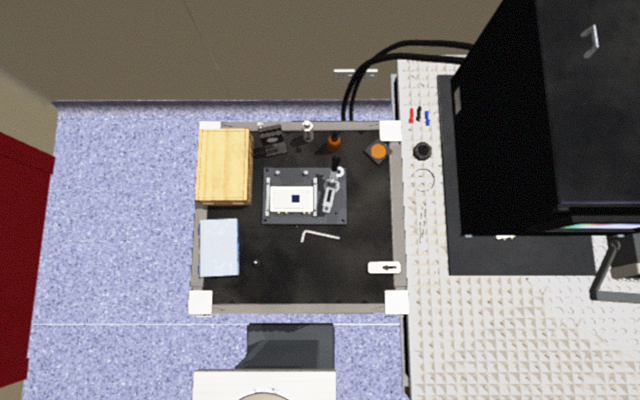

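```bash
python3 - <<'E'
import cv2
im=cv2.imread("pics/top0.png")
c=im[60:260,200:440]; cv2.imwrite("pics/topc.png",cv2.resize(c,None,fx=3.3,fy=3,interpolation=cv2.INTER_CUBIC))
im=cv2.imread("pics/scene0.png")
c=im[120:320,230:480]; cv2.imwrite("pics/scenec.png",cv2.resize(c,None,fx=3,fy=3,interpolation=cv2.INTER_CUBIC))
E
```

```text
(no output)
```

View pics/topc.png

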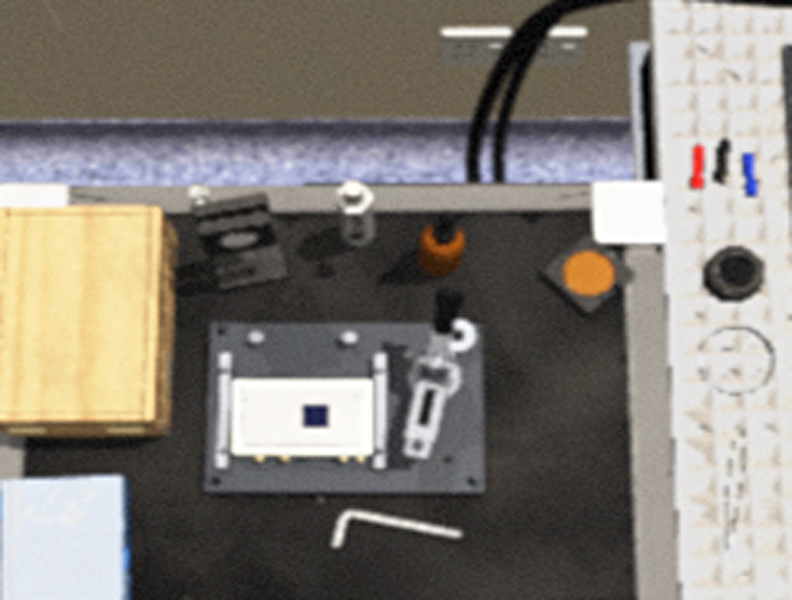

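View pics/scenec.png

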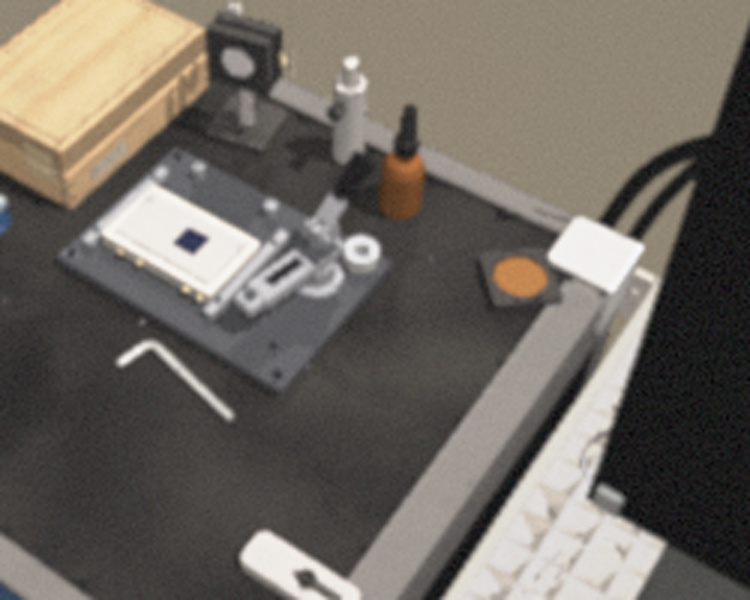

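```bash
cat > h.py <<'E'
import numpy as np
from scipy.spatial.transform import Rotation as R
from plant import *
cals={n:get_calibration(n) for n in("scene","top")}
def Rc(n): return R.from_euler("xyz",cals[n]["orientation"]).as_matrix()
def px2w(n,uv,z):
    c=cals[n]; d=Rc(n)@np.linalg.solve(c["mtx"],[uv[0],uv[1],1]); e=c["eye"]
    return e+d*(z-e[2])/d[2]
def proj(n,P):
    c=cals[n]; p=c["mtx"]@(Rc(n).T@(np.asarray(P)-c["eye"])); return p[:2]/p[2]
T=lambda u,v:(200+u/3.3-.35,60+v/3-.33)
S=lambda u,v:(230+u/3-.33,120+v/3-.33)
E
python3 - <<'E'
from h import *
from scipy.optimize import least_squares
# top view (jig pt, pix)
o=[("top",(53,70,12),T(210,323)),("top",(53,-132,12),T(483,323)),("top",(-87,-132,12),T(485,491)),("top",(-87,70,12),T(205,491)),
("scene",(53,70,12),S(178,150)),("scene",(53,-132,12),S(388,262)),("scene",(-87,-132,12),S(283,390)),("scene",(-87,70,12),S(57,256)),
("top",(24,56,20),T(225,353)),("top",(-68,56,20),T(223,466)),("top",(-68,-56,20),T(380,466)),("top",(24,-56,20),T(381,353)),
("top",(37,34,23),T(256,336)),("top",(37,-34,23),T(348,336))]
def W(p,P):
    c,s=np.cos(p[2]),np.sin(p[2]);return np.array([p[0]+c*P[0]-s*P[1],p[1]+s*P[0]+c*P[1],P[2]])
f=lambda p:np.concatenate([proj(n,W(p,P))-uv for n,P,uv in o])
for w in("top","scene",""):
    oo=o; 
    g=lambda p:np.concatenate([proj(n,W(p,P))-uv for n,P,uv in o if w in n])
    r=least_squares(g,[480,-80,0],loss="soft_l1",x_scale=[100,100,.1]);print(w,r.x,np.round(g(r.x).reshape(-1,2),1).tolist())
p=r.x
def inv(w):
    d=w[:2]-p[:2];c,s=np.cos(p[2]),np.sin(p[2]);return np.round([c*d[0]+s*d[1],-s*d[0]+c*d[1]],1)
for nm,uv,z in[("holder far L",(233,377),27),("far R",(374,380),27),("near L",(231,453),27),("near R",(372,459),27),("nose L",(405,455),46),("nose R",(427,459),46),("strap hole near nose",(418,446),46),("lever end",(450,293),105),("bush",(461,333),24),("keyend",(345,512),5),("keyend2",(462,534),5),("post top",(350,185),95),("bottle top",(448,222),105)]:
    w=px2w("top",T(*uv),z);print(nm,w.round(1),inv(w))
for nm,uv,z in[("nose corner near",(247,311),46),("nose corner L",(236,288),46),("lever end",(358,165),105),("bottle top",(407,110),105),("post top",(351,63),95),("bush",(362,248),24),("holder far R",(261,243),27),("near R",(208,295),27)]:
    w=px2w("scene",S(*uv),z);print("S",nm,w.round(1),inv(w))
E
```

```text
top [ 5.69046169e+02 -5.74985053e+01 -1.45267610e-03] [[-0.2, -0.7], [0.1, -0.8], [0.3, 0.3], [-0.3, 0.4], [0.2, -0.0], [-0.1, 0.2], [-0.1, 0.2], [-0.3, -0.0], [-0.0, 0.1], [0.5, 0.0]]
scene [ 5.67852229e+02 -5.85413072e+01 -6.05208832e-03] [[-0.3, -1.3], [2.5, -0.3], [-0.3, 0.6], [-0.4, 0.1]]
 [ 5.68784967e+02 -5.76880547e+01 -3.57597088e-03] [[-0.1, -0.7], [0.2, -0.6], [0.3, 0.6], [-0.3, 0.4], [-0.5, -1.6], [2.5, -0.8], [-0.2, 0.1], [-0.4, -0.2], [0.3, 0.1], [-0.1, 0.3], [-0.1, 0.4], [-0.2, 0.1], [0.1, 0.2], [0.6, 0.2]]
holder far L [571.7  -8.1  27. ] [ 2.8 49.6]
far R [ 569.1 -109.4   27. ] [  0.5 -51.7]
near L [510.8  -8.   27. ] [-58.1  49.4]
near R [ 505.9 -108.1   27. ] [-62.7 -50.6]
nose L [ 505.8 -131.4   46. ] [-62.7 -74. ]
nose R [ 502.7 -146.7   46. ] [-65.8 -89.2]
strap hole near nose [ 512.7 -140.5   46. ] [-55.8 -83. ]
lever end [ 615.9 -161.5  105. ] [  47.5 -103.6]
bush [ 608.1 -172.4   24. ] [  39.7 -114.6]
keyend [467.  -88.3   5. ] [-101.6  -30.9]
keyend2 [ 449.5 -172.3    5. ] [-118.9 -115. ]
post top [704.  -94.1  95. ] [135.4 -35.9]
bottle top [ 670.7 -160.6  105. ] [ 102.2 -102.6]
S nose corner near [ 500.1 -147.1   46. ] [-68.4 -89.6]
S nose corner L [ 511.6 -129.3   46. ] [-56.9 -71.8]
S lever end [ 606.5 -162.4  105. ] [  38.1 -104.6]
S bottle top [ 671.4 -160.8  105. ] [ 103.  -102.7]
S post top [700.4 -95.6  95. ] [131.7 -37.5]
S bush [ 607.5 -169.5   24. ] [  39.1 -111.7]
S holder far R [ 567.4 -109.4   27. ] [ -1.2 -51.8]
S near R [ 507.6 -107.7   27. ] [-61.  -50.2]
```

```bash
cat >> h.py <<'E'
J=np.array([568.8,-57.6,-0.0025])
def j2w(x,y,z):
    c,s=np.cos(J[2]),np.sin(J[2]);return np.array([J[0]+c*x-s*y,J[1]+s*x+c*y,z])
def w2j(w):
    d=w-np.r_[J[:2],0];c,s=np.cos(J[2]),np.sin(J[2]);return np.array([c*d[0]+s*d[1],-s*d[0]+c*d[1],d[2]])
def st():
    o=get_obs();print("t",round(o["time"],2),"jig",w2j(o["tool_pos"]).round(1),"w",o["tool_pos"].round(1),"rpy",o["tcp_rot"].round(3),"F",o["contact_force"].round(1),"grip",round(o["grip_width"],1),"q",o["joint_positions"].round(2));return o
def go(x,y,z,yaw=np.pi/2):
    "needed tool-frame shift units (2cm) and turn units(4deg)"
    o=st();Rm=R.from_euler("xyz",o["tcp_rot"]);d=j2w(x,y,z)-o["tool_pos"]
    G=R.from_euler("xyz",[np.pi,0,yaw+J[2]])
    print("shift units",(Rm.inv().apply(d)/20).round(2),"turn units",(np.degrees((Rm.inv()*G).as_rotvec())/4).round(2))
E
python3 - <<'E'
from h import *
for u in(260,285,343,360): print(w2j(px2w("top",T(u,458),20)).round(1))
go(-90,-6,120)
E
```

```text
[-60.9  29.5  20. ]
[-60.9  11.7  20. ]
[-60.9 -29.8  20. ]
[-60.8 -41.9  20. ]
t 0.1 jig [-346.3  531.3  226.1] w [223.8 474.5 226.1] rpy [-3.14  -0.     2.701] F [ 0.7 -0.2  0.5] grip 91.7 q [ 0.98  0.34  1.52  0.    1.28 -0.15]
shift units [-23.01 -18.88   5.33] turn units [-2.000e-02  1.000e-02  1.622e+01]
```

Emit:
step_arm(
  moves=[0, 0, 0, 0, 0, 1, 1, 0, 0, 0, 0, 0, 1, 1, 0, 0, 0, 0, 0, 1, 1, 0, 0, 0, 0, 0, 1, 1, 0, 0, 0, 0, 0, 1, 1, 0, 0, 0, 0, 0, 1, 1, 0, 0, 0, 0, 0, 1, 1, 0, 0, 0, 0, 0, 1, 1],
)

```text
time: 0.77
tool_pos: [222.5, 472.7, 222.6]
tcp_rot: [-3.133, 0.004, 2.118]
contact_force: [0.7, 0.1, -0.0]
grip_width: 42.8
```

Emit:
step_arm(
  moves=[0, 0, 0, 0, 0, 1, 1, 0, 0, 0, 0, 0, 1, 1, 0, 0, 0, 0, 0, 1, 1, 0, 0, 0, 0, 0, 1, 1, 0, 0, 0, 0, 0, 1, 1, 0, 0, 0, 0, 0, 1, 1, 0, 0, 0, 0, 0, 1, 1, 0, 0, 0, 0, 0, 1, 1],
)

```text
time: 1.43
tool_pos: [221.3, 470.8, 219.1]
tcp_rot: [-3.132, 0.015, 1.53]
contact_force: [-0.3, 0.0, 0.1]
grip_width: 0.8
```

```bash
python3 -c "
from h import *
go(-90,-6,120)"
```

```text
t 1.43 jig [-348.8  527.5  219.1] w [221.3 470.8 219.1] rpy [-3.132  0.015  1.53 ] F [-0.3  0.   0.1] grip 0.8 q [ 0.98  0.35  1.53 -0.    1.28  1.02]
shift units [-26.09  13.99   5.23] turn units [-0.14  0.22 -0.54]
```

Emit:
step_arm(
  moves=[-1, 0.54, 0, -0.1, 0.2, -0.5, 1, -1, 0.54, 0, 0, 0, 0, 1, -1, 0.54, 0, 0, 0, 0, 1, -1, 0.54, 0, 0, 0, 0, 1, -1, 0.54, 0, 0, 0, 0, 1, -1, 0.54, 0, 0, 0, 0, 1, -1, 0.54, 0, 0, 0, 0, 1, -1, 0.54, 0, 0, 0, 0, 1],
)

```text
time: 2.1
tool_pos: [305.2, 305.1, 215.7]
tcp_rot: [-3.134, 0.004, 1.569]
contact_force: [0.0, 0.7, -0.5]
grip_width: 0.3
```

Emit:
step_arm(
  moves=[-1, 0.54, 0, 0, 0, 0, 1, -1, 0.54, 0, 0, 0, 0, 1, -1, 0.54, 0, 0, 0, 0, 1, -1, 0.54, 0, 0, 0, 0, 1, -1, 0.54, 0, 0, 0, 0, 1, -1, 0.54, 0, 0, 0, 0, 1, -1, 0.54, 0, 0, 0, 0, 1, -1, 0.54, 0, 0, 0, 0, 1],
)

```text
time: 2.77
tool_pos: [392.6, 135.8, 214.0]
tcp_rot: [-3.13, 0.006, 1.57]
contact_force: [0.8, 0.0, 0.6]
grip_width: 0.1
```

```bash
python3 -c "
from h import *
go(-92,-4,120)"
```

```text
t 2.77 jig [-176.7  192.9  214. ] w [392.6 135.8 214. ] rpy [-3.13   0.006  1.57 ] F [0.8 0.  0.6] grip 0.1 q [ 0.15  0.16  1.81 -0.    1.18  0.15]
shift units [-9.82  4.28  4.71] turn units [-0.17  0.08  0.02]
```

Emit:
step_arm(
  moves=[-1, 0.45, 0, -0.2, 0.1, 0, 1, -1, 0.45, 0, 0, 0, 0, 1, -1, 0.45, 0, 0, 0, 0, 1, -1, 0.45, 0, 0, 0, 0, 1, -1, 0.45, 0, 0, 0, 0, 1, -1, 0.4, 0, 0, 0, 0, 1, -1, 0.4, 0.2, 0, 0, 0, 1, -1, 0.4, 0.4, 0, 0, 0, 1],
)

```text
time: 3.43
tool_pos: [463.3, -33.5, 200.9]
tcp_rot: [3.141, -0.001, 1.569]
contact_force: [0.1, -0.4, 0.4]
grip_width: 0.5
```

```bash
python3 -c "
from h import *
go(-92,-4,60)"
```

```text
t 3.43 jig [-105.6   23.9  200.9] w [463.3 -33.5 200.9] rpy [ 3.141e+00 -1.000e-03  1.569e+00] F [ 0.1 -0.4  0.4] grip 0.5 q [-0.24  0.26  1.72  0.    1.16 -0.24]
shift units [-1.4   0.67  7.04] turn units [ 0.01 -0.02  0.01]
```

Emit:
step_arm(
  moves=[-0.7, 0.4, 0.9, 0, 0, 0, 1, -0.7, 0.3, 1, 0, 0, 0, 1, 0, 0, 1, 0, 0, 0, 1, 0, 0, 1, 0, 0, 0, 1, 0, 0, 1, 0, 0, 0, 1, 0, 0, 1, 0, 0, 0, 1, 0, 0, 0.7, 0, 0, 0, 1, 0, 0, 0, 0, 0, 0, 1],
)

```text
time: 4.1
tool_pos: [478.5, -68.4, 60.8]
tcp_rot: [-3.141, -0.001, 1.562]
contact_force: [-0.4, 1.0, 0.4]
grip_width: 0.3
```

```bash
python3 -c "
from h import *
go(-90,-4,18)
import cv2
for n in ('top','scene'): cv2.imwrite('pics/%s1.png'%n,cv2.resize(capture(n)[80:300,200:470,::-1],None,fx=2.7,fy=2.7,interpolation=2))
"
```

```text
t 4.1 jig [-90.3 -11.   60.8] w [478.5 -68.4  60.8] rpy [-3.141e+00 -1.000e-03  1.562e+00] F [-0.4  1.   0.4] grip 0.3 q [-0.3   0.48  1.85  0.    0.82 -0.29]
shift units [0.35 0.01 2.14] turn units [-0.01 -0.01 -0.09]
```

View pics/scene1.png

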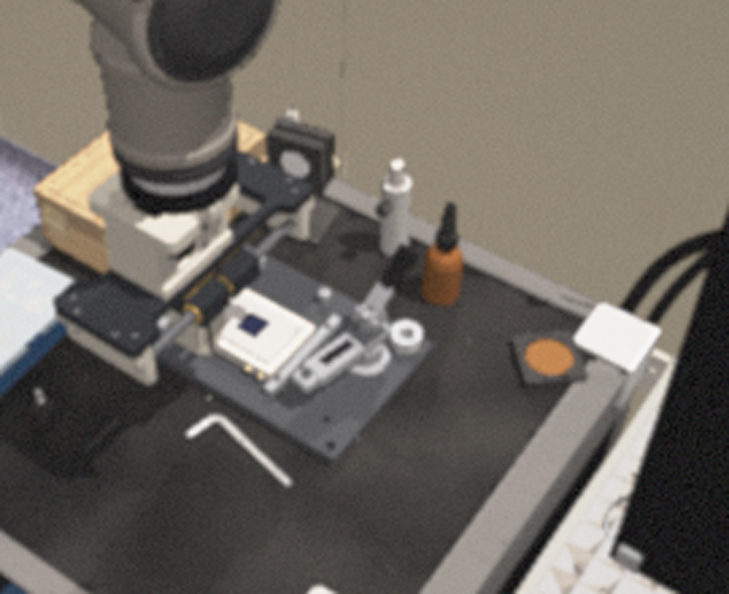

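```bash
python3 -c "
from h import *
for u,v,z in((285,280,5),(195,288,5),(200,205,106),(268,195,106),(275,235,60)): print(w2j(px2w('top',T(u,v),z)).round(0))
for u,v,z in((258,150,5),(283,120,5),(205,122,5)): print('S',w2j(px2w('scene',S(u,v),z)).round(0))
"
```

```text
[90. 16.  5.]
[83. 83.  5.]
[115.  65. 106.]
[123.  19. 106.]
[109.  18.  60.]
S [91. 19.  5.]
S [131.  23.   5.]
S [92. 73.  5.]
```

Emit:
step_arm(
  moves=[0.3, 0, 0.8, 0, 0, 0, 1, 0, 0, 0.6, 0, 0, 0, 1, 0, 0, 0.5, 0, 0, 0, 1, 0, 0, 0, 0, 0, 0, 1],
)

```text
time: 4.53
tool_pos: [484.0, -63.5, 28.6]
tcp_rot: [3.129, 0.003, 1.562]
contact_force: [-0.6, 0.5, 0.1]
grip_width: 0.7
```

```bash
python3 -c "
from h import *
go(-79,-4,18)
"
```

```text
t 4.53 jig [-84.8  -6.1  28.6] w [484.  -63.5  28.6] rpy [3.129e+00 3.000e-03 1.562e+00] F [-0.6  0.5  0.1] grip 0.7 q [-0.29  0.53  1.87  0.    0.72 -0.28]
shift units [0.11 0.28 0.53] turn units [ 0.18  0.04 -0.09]
```

Emit:
step_arm(
  moves=[0.1, -0.1, 0.3, 0.2, 0, -0.1, 1, 0, 0, 0.25, 0, 0, 0, 1, 0, 0, 0, 0, 0, 0, 1],
)

```text
time: 4.78
tool_pos: [483.5, -61.8, 18.9]
tcp_rot: [3.141, 0.004, 1.57]
contact_force: [-1.1, -0.0, -0.2]
grip_width: 0.4
```

```bash
python3 -c "
from h import *
go(-47,-4,18)
"
```

```text
t 4.78 jig [-85.3  -4.4  18.9] w [483.5 -61.8  18.9] rpy [3.141 0.004 1.57 ] F [-1.1 -0.  -0.2] grip 0.4 q [-0.28  0.55  1.87 -0.01  0.72 -0.28]
shift units [0.02 1.92 0.04] turn units [0.01 0.06 0.02]
```

Emit:
step_arm(
  moves=[0, 0.2, 0, 0, 0, 0, 1, 0, 0.2, 0, 0, 0, 0, 1, 0, 0.2, 0, 0, 0, 0, 1, 0, 0.2, 0, 0, 0, 0, 1],
)

```text
time: 5.12
tool_pos: [501.0, -62.0, 19.8]
tcp_rot: [3.14, 0.004, 1.57]
contact_force: [-1.3, 0.0, 0.4]
grip_width: 0.2
```

```bash
python3 -c "
from h import *
go(-47,-4,18)
"
```

```text
t 5.12 jig [-67.8  -4.5  19.8] w [501.  -62.   19.8] rpy [3.14  0.004 1.57 ] F [-1.3  0.   0.4] grip 0.2 q [-0.27  0.57  1.82 -0.01  0.74 -0.27]
shift units [0.03 1.04 0.09] turn units [0.02 0.06 0.02]
```

Emit:
step_arm(
  moves=[0, 0.2, 0.05, 0, 0, 0, 1, 0, 0.2, 0.05, 0, 0, 0, 1, 0, 0.2, 0, 0, 0, 0, 1, 0, 0.1, 0, 0, 0, 0, 1],
)

```text
time: 5.45
tool_pos: [508.7, -61.7, 20.0]
tcp_rot: [-3.126, 0.003, 1.572]
contact_force: [-1.4, 0.2, 1.0]
grip_width: 0.3
```

```bash
python3 -c "
from h import *
go(-47,-4,18)
import cv2
for n in ('top','scene'): cv2.imwrite('pics/%s2.png'%n,cv2.resize(capture(n)[80:300,200:470,::-1],None,fx=2.7,fy=2.7,interpolation=2))
"
```

```text
t 5.45 jig [-60.1  -4.3  20. ] w [508.7 -61.7  20. ] rpy [-3.126e+00  3.000e-03  1.572e+00] F [-1.4  0.2  1. ] grip 0.3 q [-0.27  0.59  1.78 -0.01  0.78 -0.26]
shift units [0.01 0.66 0.09] turn units [-0.23  0.05  0.05]
```

View pics/scene2.png

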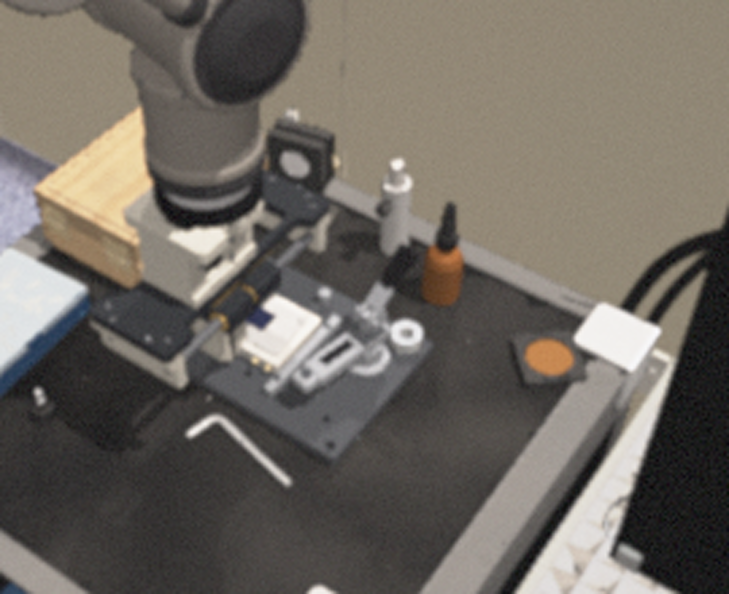

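Emit:
step_arm(
  moves=[0, 0.2, 0.08, -0.2, 0, 0, 1, 0, 0.2, 0.05, 0, 0, 0, 1, 0, 0.2, 0, 0, 0, 0, 1],
)

```text
time: 5.8
tool_pos: [511.7, -61.6, 19.7]
tcp_rot: [-3.121, 0.003, 1.574]
contact_force: [-4.2, 0.2, 3.8]
grip_width: 0.4
```

```bash
python3 -c "
from h import *
go(-47,-4,18)
"
```

```text
t 5.8 jig [-57.1  -4.1  19.7] w [511.7 -61.6  19.7] rpy [-3.121e+00  3.000e-03  1.574e+00] F [-4.2  0.2  3.8] grip 0.4 q [-0.26  0.6   1.77 -0.01  0.79 -0.26]
shift units [0.   0.51 0.08] turn units [-0.29  0.04  0.09]
```

```bash
python3 -c "
from h import *
import cv2
for n in ('top','scene'):
  im=capture(n)[:,:,::-1]
  im=im[130:260,240:370] if n=='top' else im[150:280,250:410]
  cv2.imwrite('pics/%s3.png'%n,cv2.resize(im,None,fx=4.5,fy=4.5,interpolation=2))
"
```

```text
(no output)
```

View pics/scene3.png

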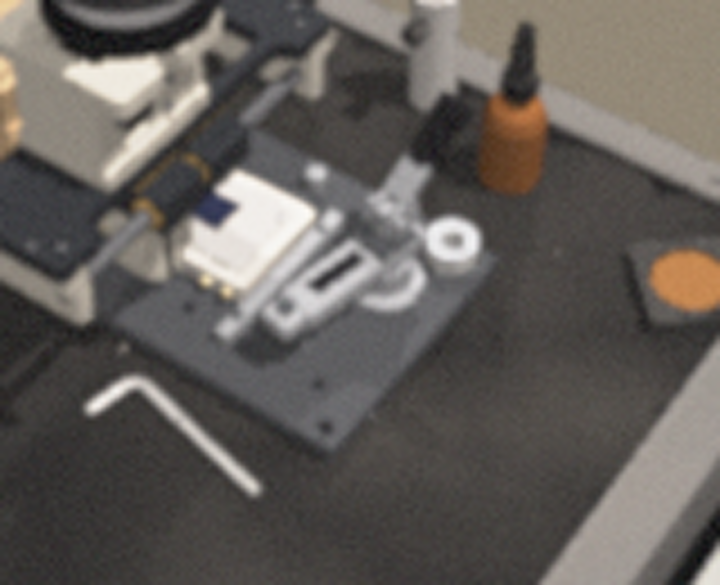

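View pics/top3.png

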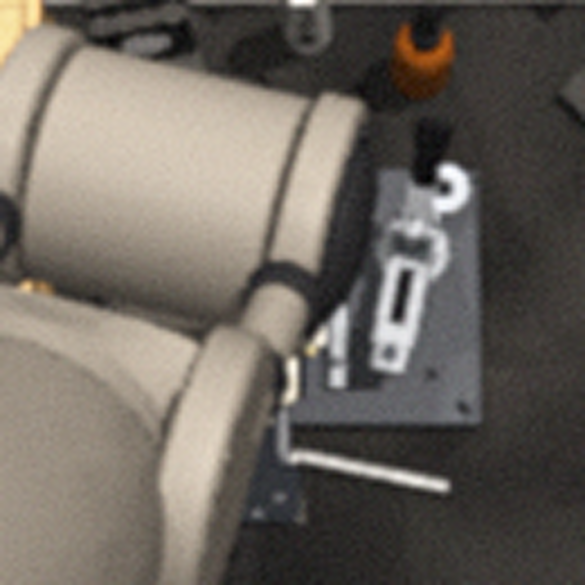

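```bash
python3 -c "
from h import *
for u,v,z in((316,214,27),(235,292,27),(202,280,20),(228,292,20)): print(w2j(px2w('scene',(250+u/4.5-.4,150+v/4.5-.4),z)).round(1))
print('pre',w2j(px2w('scene',S(261,243),27)))
"
```

```text
[ 10.8 -51.4  27. ]
[-50.2 -49.2  27. ]
[-49.1 -28.5  20. ]
[-47.7 -42.9  20. ]
pre [ -1.26029971 -51.85077298  27.        ]
```

Emit:
step_arm(
  moves=[0, 0.3, 0, -0.3, 0, 0, 1, 0, 0.35, 0, 0, 0, 0, 1, 0, 0.35, 0, 0, 0, 0, 1],
)

```text
time: 6.15
tool_pos: [530.8, -61.1, 19.7]
tcp_rot: [-3.141, 0.002, 1.574]
contact_force: [-10.6, 3.4, 5.1]
grip_width: 0.4
```

```bash
python3 -c "
from h import *
go(-37,-4,18)
"
```

```text
t 6.15 jig [-38.   -3.6  19.7] w [530.8 -61.1  19.7] rpy [-3.141e+00  2.000e-03  1.574e+00] F [-10.6   3.4   5.1] grip 0.4 q [-0.26  0.61  1.74 -0.    0.79 -0.26]
shift units [-0.02  0.05  0.08] turn units [-0.01  0.02  0.08]
```

Force −10.6 N at −38: probably at the pins. A small further push, then look.

Emit:
step_arm(
  moves=[0, 0.2, 0, 0, 0, 0, 1, 0, 0.2, 0, 0, 0, 0, 1],
)

```text
time: 6.32
tool_pos: [531.2, -60.5, 19.3]
tcp_rot: [-3.121, -0.0, 1.576]
contact_force: [-21.4, -5.5, 23.6]
grip_width: 0.2
```

```bash
python3 -c "
from h import *
go(-37,-4,18)
import cv2
im=capture('scene')[:,:,::-1][150:280,250:410]
cv2.imwrite('pics/scene4.png',cv2.resize(im,None,fx=4.5,fy=4.5,interpolation=2))
"
```

```text
t 6.32 jig [-37.6  -3.   19.3] w [531.2 -60.5  19.3] rpy [-3.121 -0.     1.576] F [-21.4  -5.5  23.6] grip 0.2 q [-0.25  0.62  1.72 -0.01  0.82 -0.25]
shift units [-0.05  0.03  0.06] turn units [-0.29 -0.    0.11]
```

View pics/scene4.png

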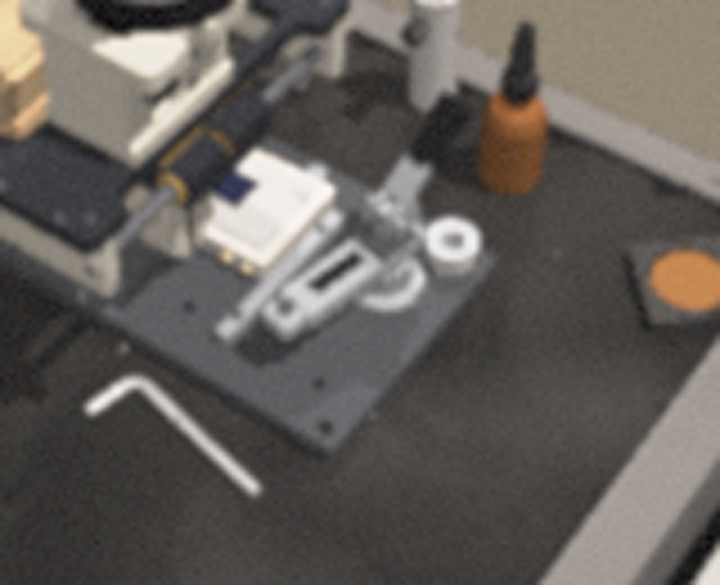

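Emit:
step_arm(
  moves=[0, -0.5, 0, -0.2, 0, 0, 1, 0, -0.5, 0, 0, 0, 0, 1, 0, -0.5, -0.3, 0, 0, 0, 1, 0, -0.3, -1, 0, 0, 0, 1, 0, 0, -1, 0, 0, 0, 1, 0, 0, -1, 0, 0, 0, 1, 0, 0, -1, 0, 0, 0, 1, 0, 0, -1, 0, 0, 0, 1],
)

```text
time: 7.03
tool_pos: [494.8, -60.6, 126.6]
tcp_rot: [-3.132, -0.002, 1.576]
contact_force: [-0.4, -0.5, -0.2]
grip_width: 0.7
```

```bash
python3 -c "
from h import *
go(-50,-140,120,np.pi/2+1.36)
import cv2
im=capture('scene')[:,:,::-1][150:280,250:410]
cv2.imwrite('pics/scene5.png',cv2.resize(im,None,fx=4.5,fy=4.5,interpolation=2))
print(w2j(px2w('scene',(250+337/4.5-.4,150+193/4.5-.4),27)).round(1))
"
```

```text
t 7.03 jig [-74.   -3.1 126.6] w [494.8 -60.6 126.6] rpy [-3.132e+00 -2.000e-03  1.576e+00] F [-0.4 -0.5 -0.2] grip 0.7 q [-0.28  0.41  1.73 -0.    1.01 -0.28]
shift units [-6.85  1.15  0.31] turn units [ -0.1   -0.12 -19.37]
[ 27.8 -51.7  27. ]
```

View pics/scene5.png

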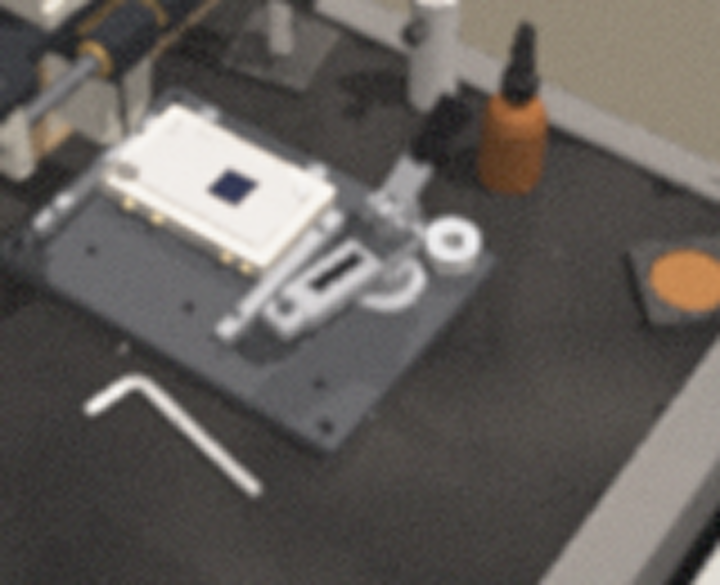

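Emit:
step_arm(
  moves=[-1, 0.2, 0, -0.1, -0.1, -0.2, 1, -1, 0.2, 0, 0, 0, 0, 1, -1, 0.2, 0, 0, 0, 0, 1, -1, 0.2, 0, 0, 0, 0, 1, -1, 0.1, 0, 0, 0, 0, 1, -1, 0.1, 0, 0, 0, 0, 1, -1, 0.1, 0, 0, 0, 0, 1, 0, 0, 0, 0, 0, -1, 1],
)

```text
time: 7.75
tool_pos: [529.4, -207.2, 138.5]
tcp_rot: [3.119, 0.016, 1.665]
contact_force: [-0.2, -0.3, 0.1]
grip_width: 0.5
```

Emit:
step_arm(
  moves=[0, 0, 0, 0, 0, -1, 1, 0, 0, 0, 0, 0, -1, 1, 0, 0, 0, 0, 0, -1, 1, 0, 0, 0, 0, 0, -1, 1, 0, 0, 0, 0, 0, -1, 1, 0, 0, 0, 0, 0, -1, 1, 0, 0, 0, 0, 0, -1, 1, 0, 0, 0, 0, 0, -1, 1],
)

```text
time: 8.42
tool_pos: [533.5, -211.1, 139.6]
tcp_rot: [3.126, 0.034, 2.247]
contact_force: [0.2, -0.6, 0.0]
grip_width: 0.1
```

Emit:
step_arm(
  moves=[0, 0, 0, 0, 0, -1, 1, 0, 0, 0, 0, 0, -1, 1, 0, 0, 0, 0, 0, -1, 1, 0, 0, 0, 0, 0, -1, 1, 0, 0, 0, 0, 0, -1, 1, 0, 0, 0, 0, 0, -1, 1, 0, 0, 0, 0, 0, -1, 1, 0, 0, 0, 0, 0, -1, 1],
)

```text
time: 9.08
tool_pos: [537.7, -212.2, 141.2]
tcp_rot: [-3.135, 0.047, 2.836]
contact_force: [-0.0, -0.2, 0.5]
grip_width: 0.3
```

```bash
python3 -c "
from h import *
go(-50,-140,40,np.pi/2+1.36)
import cv2
im=capture('top')[:,:,::-1][120:240,240:370]
cv2.imwrite('pics/top5.png',cv2.resize(im,None,fx=5,fy=5,interpolation=2))
im=capture('scene')[:,:,::-1][120:320,220:480]
cv2.imwrite('pics/scene6.png',cv2.resize(im,None,fx=3,fy=3,interpolation=2))
"
```

```text
t 9.08 jig [ -30.7 -154.7  141.2] w [ 537.7 -212.2  141.2] rpy [-3.135  0.047  2.836] F [-0.  -0.2  0.5] grip 0.3 q [-0.51  0.49  1.54  0.    1.06 -1.78]
shift units [1.37 0.44 5.  ] turn units [-0.12  0.67 -1.33]
```

View pics/top5.png

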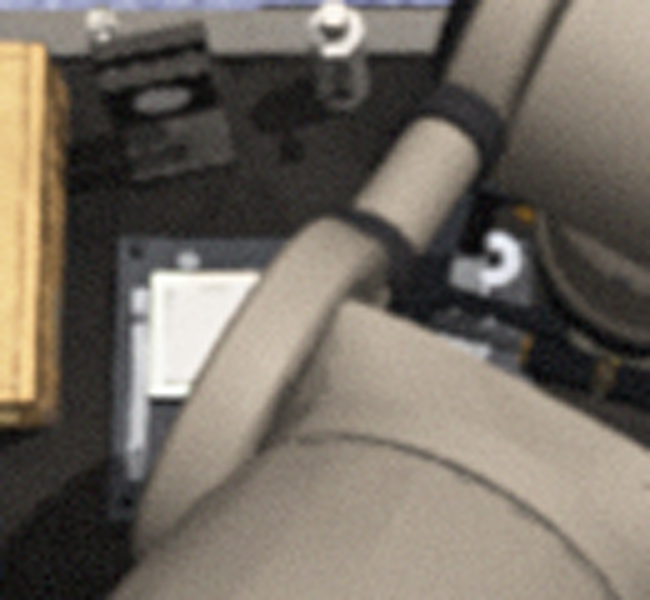

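View pics/scene6.png

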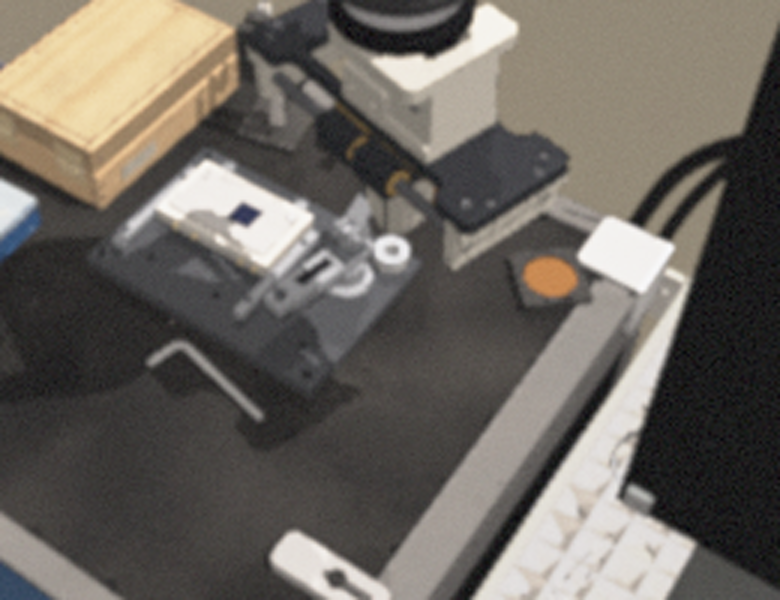

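```bash
python3 -c "
from h import *
for u,v,z in((150,271,27),(150,396,27),(188,260,23),(118,238,12)): print(w2j(px2w('top',(240+u/5-.4,120+v/5-.4),z)).round(1))
for u,v in((385,190),(390,290)):print(w2j(px2w('top',(u,v),0)).round(1))
"
```

```text
[31.  51.8 27. ]
[-29.8  50.2  27. ]
[37.6 34.2 23. ]
[51.7 69.8 12. ]
[  -2.4 -226.4    0. ]
[-240.  -230.9    0. ]
```

Emit:
step_arm(
  moves=[0.7, 0.2, 0, -0.1, 0.7, -0.7, 1, 0.6, 0.2, 0, 0, 0, -0.6, 1, 0, 0, 0.5, 0, 0, 0, 1, 0, 0, 0.5, 0, 0, 0, 1],
)

```text
time: 9.52
tool_pos: [516.9, -197.9, 121.8]
tcp_rot: [-3.14, 0.003, 2.917]
contact_force: [0.2, 0.5, -0.6]
grip_width: 0.3
```

```bash
python3 -c "
from h import *
go(-50,-140,40,np.pi/2+1.36)
"
```

```text
t 9.52 jig [ -51.6 -140.4  121.8] w [ 516.9 -197.9  121.8] rpy [-3.140e+00  3.000e-03  2.917e+00] F [ 0.2  0.5 -0.6] grip 0.3 q [-0.5   0.49  1.59 -0.    1.05 -1.85]
shift units [-0.06  0.04  4.09] turn units [-0.02  0.05 -0.17]
```

Emit:
step_arm(
  moves=[0, 0, 1, 0, 0, -0.1, 1, 0, 0, 1, 0, 0, 0, 1, 0, 0, 1, 0, 0, 0, 1, 0, 0, 0.8, 0, 0, 0, 1, 0, 0, 0, 0, 0, 0, 1],
)

```text
time: 9.93
tool_pos: [518.5, -198.9, 38.2]
tcp_rot: [-3.14, 0.005, 2.911]
contact_force: [-0.4, -0.6, 0.1]
grip_width: 0.5
```

```bash
python3 -c "
from h import *
go(-50,-140,37,np.pi/2+1.36)
import cv2
im=capture('top')[:,:,::-1][120:240,240:370]
cv2.imwrite('pics/top7.png',cv2.resize(im,None,fx=5,fy=5,interpolation=2))
im=capture('scene')[:,:,::-1][150:280,250:410]
cv2.imwrite('pics/scene7.png',cv2.resize(im,None,fx=4.5,fy=4.5,interpolation=2))
"
```

```text
t 9.93 jig [ -50.  -141.5   38.2] w [ 518.5 -198.9   38.2] rpy [-3.14   0.005  2.911] F [-0.4 -0.6  0.1] grip 0.5 q [-0.5   0.61  1.67 -0.    0.86 -1.84]
shift units [0.02 0.07 0.06] turn units [-0.03  0.08 -0.25]
```

View pics/scene7.png

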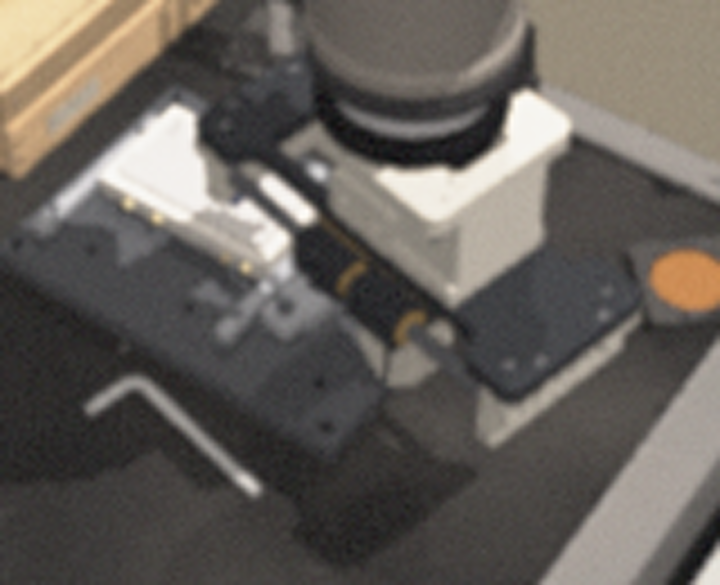

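View pics/top7.png

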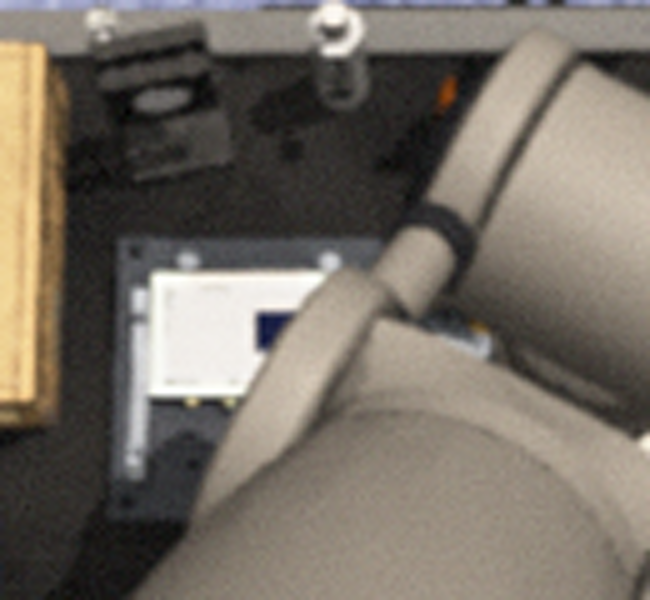

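```bash
cat >> h.py <<'E'
def strap():
    o=st();t=w2j(o["tool_pos"])[:2]-np.array([6,-96]);th=o["tcp_rot"][2]-J[2]-np.pi/2
    d=np.array([-np.sin(th),np.cos(th)]);p=np.array([np.cos(th),np.sin(th)])
    rho=np.hypot(*t);ang=np.arctan2(-t[0],t[1]) # ang of TCP
    print("yaw-th",round(th,3),"r",(t@d).round(1),"p",(t@p).round(1),"strap theta if touching",(ang-np.arcsin(20.5/rho)).round(3))
E
python3 -c "from h import *;strap()"
```

```text
t 10.03 jig [ -48.7 -142.2   40.9] w [ 519.8 -199.6   40.9] rpy [-3.139  0.009  2.912] F [-0.6 -0.5 -0.1] grip 0.4 q [-0.5   0.61  1.66 -0.    0.86 -1.84]
yaw-th 1.343 r 42.8 p -57.3 strap theta if touching 1.981
```

Emit:
step_arm(
  moves=[0, 0.5, 0.05, 0, 0, -0.1, 1, 0, 0.5, 0, 0, 0, 0, 1, 0, 0.4, 0, 0, 0, 0, 1],
)

```text
time: 10.28
tool_pos: [528.3, -172.7, 42.1]
tcp_rot: [-3.137, 0.014, 2.915]
contact_force: [0.2, -0.4, 0.8]
grip_width: 0.5
```

```bash
python3 -c "from h import *;strap()"
```

```text
t 10.28 jig [ -40.2 -115.2   42.1] w [ 528.3 -172.7   42.1] rpy [-3.137  0.014  2.915] F [ 0.2 -0.4  0.8] grip 0.5 q [-0.45  0.6   1.67 -0.    0.85 -1.8 ]
yaw-th 1.346 r 40.8 p -29.0 strap theta if touching 1.543
```

Emit:
step_arm(
  moves=[0.4, 0.05, 0.3, 0, 0.2, 0, 1, 0, 0.3, 0.05, 0, 0, 0, 1, 0, 0.2, 0.05, 0, 0, 0, 1],
)

```text
time: 10.53
tool_pos: [523.5, -157.7, 35.7]
tcp_rot: [-3.136, 0.002, 2.917]
contact_force: [-3.1, -2.1, 8.3]
grip_width: 0.4
```

```bash
python3 -c "from h import *;strap()"
```

```text
t 10.53 jig [ -45.  -100.2   35.7] w [ 523.5 -157.7   35.7] rpy [-3.136e+00  2.000e-03  2.917e+00] F [-3.1 -2.1  8.3] grip 0.4 q [-0.43  0.6   1.69 -0.01  0.84 -1.77]
yaw-th 1.349 r 48.9 p -15.3 strap theta if touching 1.241
```

```bash
python3 -c "
from h import *
import cv2
im=capture('scene')[:,:,::-1][150:280,250:410]
cv2.imwrite('pics/scene8.png',cv2.resize(im,None,fx=4.5,fy=4.5,interpolation=2))
strap()"
```

```text
t 10.58 jig [-44.9 -99.7  35.6] w [ 523.6 -157.1   35.6] rpy [-3.136e+00  2.000e-03  2.918e+00] F [-2.5  1.   4.1] grip 0.4 q [-0.43  0.6   1.69 -0.01  0.84 -1.77]
yaw-th 1.349 r 48.9 p -14.8 strap theta if touching 1.229
```

View pics/scene8.png

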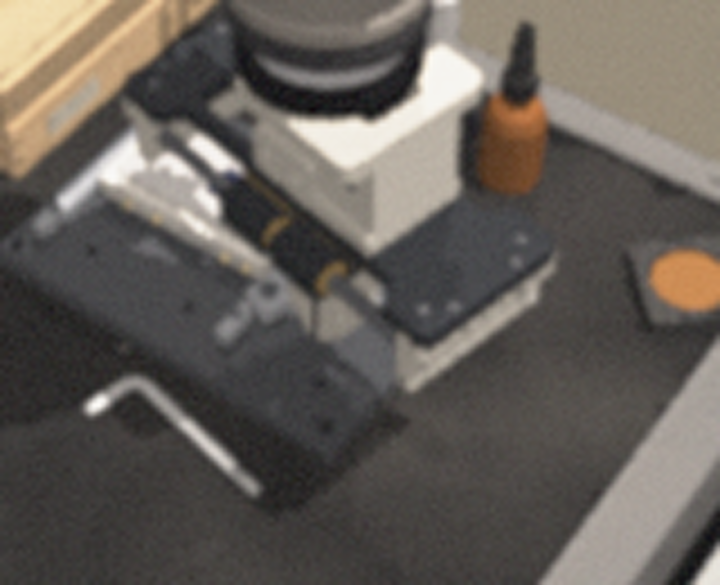

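Emit:
step_arm(
  moves=[0.07, 0.15, 0, 0, 0, 1, 1, 0.07, 0.15, 0, 0, 0, 1, 1, 0.07, 0.18, 0, 0, 0, 1, 1, 0.07, 0.18, 0, 0, 0, 1, 1],
)

```text
time: 10.92
tool_pos: [524.0, -143.0, 36.6]
tcp_rot: [-3.136, 0.008, 2.629]
contact_force: [-1.4, -2.3, 0.5]
grip_width: 0.3
```

```bash
python3 -c "from h import *;strap()"
```

```text
t 10.92 jig [-44.6 -85.5  36.6] w [ 524.  -143.    36.6] rpy [-3.136  0.008  2.629] F [-1.4 -2.3  0.5] grip 0.3 q [-0.4   0.59  1.7  -0.01  0.84 -1.46]
yaw-th 1.06 r 49.3 p -15.6 strap theta if touching 0.959
```

Emit:
step_arm(
  moves=[0.06, 0.18, 0, 0, 0.1, 1, 1, 0.06, 0.18, 0, 0, 0, 1, 1, 0.06, 0.18, 0, 0, 0, 1, 1, 0.06, 0.18, 0, 0, 0, 1, 1, 0.06, 0.18, 0, 0, 0, 1, 1, 0.06, 0.18, 0, 0, 0, 1, 1],
)

```text
time: 11.42
tool_pos: [533.2, -121.6, 37.3]
tcp_rot: [-3.137, 0.006, 2.187]
contact_force: [-1.2, -2.4, 1.6]
grip_width: 0.5
```

```bash
python3 -c "from h import *;strap()"
```

```text
t 11.42 jig [-35.4 -64.1  37.3] w [ 533.2 -121.6   37.3] rpy [-3.137  0.006  2.187] F [-1.2 -2.4  1.6] grip 0.5 q [-0.36  0.6   1.69 -0.01  0.85 -0.97]
yaw-th 0.619 r 50.0 p -15.3 strap theta if touching 0.512
```

Emit:
step_arm(
  moves=[0.06, 0.18, 0.02, 0, 0.1, 1, 1, 0.06, 0.18, 0.02, 0, 0, 1, 1, 0.06, 0.18, 0, 0, 0, 1, 1, 0.06, 0.18, 0, 0, 0, 1, 1, 0.06, 0.18, 0, 0, 0, 1, 1, 0.06, 0.18, 0, 0, 0, 1, 1],
)

```text
time: 11.92
tool_pos: [550.8, -105.9, 37.5]
tcp_rot: [-3.139, 0.004, 1.746]
contact_force: [-4.3, -2.4, 2.0]
grip_width: 0.1
```

```bash
python3 -c "from h import *;strap()
import cv2
im=capture('scene')[:,:,::-1][150:280,250:410]
cv2.imwrite('pics/scene9.png',cv2.resize(im,None,fx=4.5,fy=4.5,interpolation=2))"
```

```text
t 11.92 jig [-17.9 -48.3  37.5] w [ 550.8 -105.9   37.5] rpy [-3.139  0.004  1.746] F [-4.3 -2.4  2. ] grip 0.1 q [-0.32  0.62  1.65 -0.01  0.88 -0.5 ]
yaw-th 0.178 r 51.2 p -15.0 strap theta if touching 0.069
```

View pics/scene9.png

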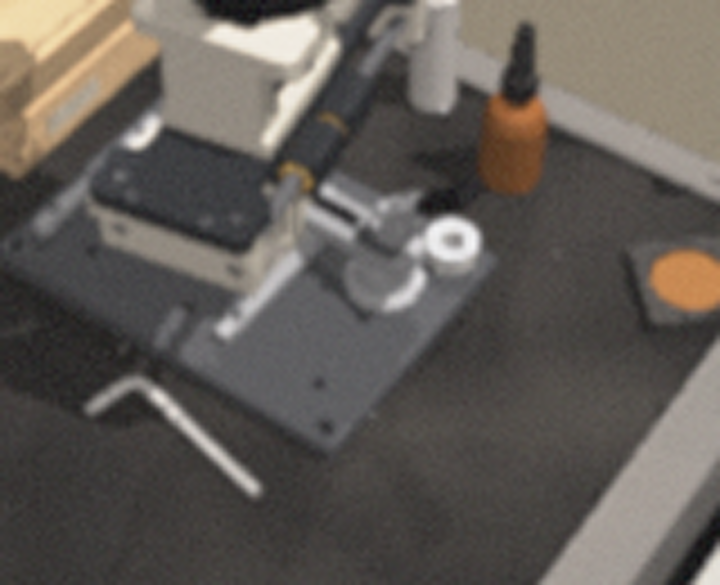

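Emit:
step_arm(
  moves=[0.05, 0.18, 0.02, 0, 0.1, 1, 1, 0.05, 0.18, 0.02, 0, 0, 1, 1, 0, 0.2, 0, 0, 0, 0.4, 1],
)

```text
time: 12.22
tool_pos: [552.8, -103.1, 36.4]
tcp_rot: [-3.118, -0.003, 1.574]
contact_force: [-17.8, 0.1, 15.1]
grip_width: 0.1
```

```bash
python3 -c "from h import *;strap()"
```

```text
t 12.22 jig [-15.9 -45.6  36.4] w [ 552.8 -103.1   36.4] rpy [-3.118e+00 -3.000e-03  1.574e+00] F [-17.8   0.1  15.1] grip 0.1 q [-0.32  0.63  1.62 -0.01  0.91 -0.32]
yaw-th 0.006 r 50.6 p -21.6 strap theta if touching 0.028
```

Emit:
step_arm(
  moves=[0, 0.15, 0, -0.2, 0, 0, 1, 0, 0.1, 0, 0, 0, 0, 1],
)

```text
time: 12.38
tool_pos: [552.0, -103.2, 36.8]
tcp_rot: [-3.12, -0.003, 1.576]
contact_force: [-7.0, -2.6, 8.6]
grip_width: 0.4
```

```bash
python3 -c "from h import *;strap()"
```

```text
t 12.38 jig [-16.7 -45.6  36.8] w [ 552.  -103.2   36.8] rpy [-3.120e+00 -3.000e-03  1.576e+00] F [-7.  -2.6  8.6] grip 0.4 q [-0.32  0.63  1.62 -0.    0.91 -0.32]
yaw-th 0.008 r 50.6 p -22.3 strap theta if touching 0.043
```

Emit:
step_arm(
  moves=[0, -0.4, 0, 0, 0, 0, 1, 0, -0.6, 0, 0, 0, 0, 1, 0, -0.6, -0.5, 0, 0, 0, 1, 0, 0, -1, 0, 0, 0, 1, 0, 0, -1, 0, 0, 0, 1, 0, 0, -1, 0, 0, 0, 1, 0, 0, -1, 0, 0, 0, 1, 0, 0, -1, 0, 0, 0, 1],
)

```text
time: 13.05
tool_pos: [517.5, -101.7, 147.5]
tcp_rot: [-3.112, -0.008, 1.59]
contact_force: [0.3, -0.1, 0.3]
grip_width: 0.6
```

```bash
python3 -c "from h import *;go(6,-112,140)
import cv2
im=capture('scene')[:,:,::-1][120:280,250:430]
cv2.imwrite('pics/scene10.png',cv2.resize(im,None,fx=4,fy=3.7,interpolation=2))
im=capture('top')[:,:,::-1][120:240,240:370]
cv2.imwrite('pics/top10.png',cv2.resize(im,None,fx=5,fy=5,interpolation=2))
"
```

```text
t 13.05 jig [-51.2 -44.3 147.5] w [ 517.5 -101.7  147.5] rpy [-3.112 -0.008  1.59 ] F [ 0.3 -0.1  0.3] grip 0.6 q [-0.34  0.44  1.61 -0.    1.12 -0.36]
shift units [-3.45  2.79  0.27] turn units [-0.42 -0.12  0.31]
```

View pics/scene10.png

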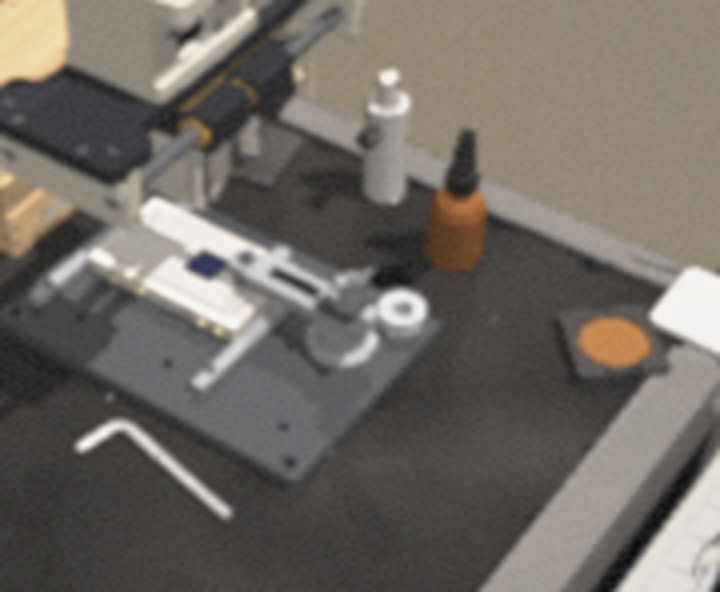

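View pics/top10.png

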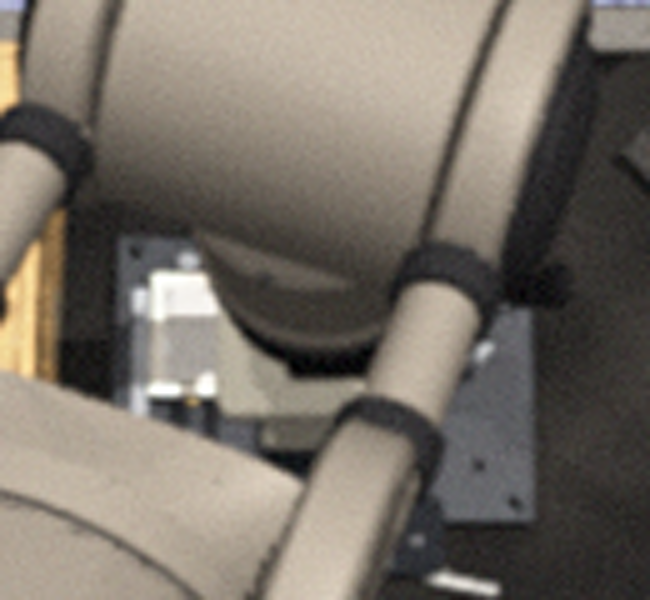

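```bash
python3 -c "
from h import *
print(w2j(px2w('top',(240+560/5-.4,120+285/5-.4),105)).round(1))
s=lambda u,v:(250+u/4-.4,120+v/3.7-.4)
for z in(105,111):print('Slever',w2j(px2w('scene',s(412,268),z)).round(1))
for u,v in((245,258),(272,246),(325,310),(335,290),(233,263)):print(w2j(px2w('scene',s(u,v),46)).round(1))
for P in((6,-96,62),(6,-134,111),(6,-34,46),(6,-158,62)):print(P,(proj('scene',j2w(*P))-[250,120]+.4)*[4,3.7], (proj('top',j2w(*P))-[240,120]+.4)*5)
"
```

```text
[   3.8 -137.3  105. ]
Slever [   2.5 -136.3  105. ]
Slever [  -2.3 -139.   111. ]
[  4.2 -32.7  46. ]
[ 20.2 -38.9  46. ]
[ -3.5 -90.1  46. ]
[ 11.8 -85.8  46. ]
[ -2.7 -29.9  46. ]
(6, -96, 62) [345.4144144 285.2305348] [462.20591207 304.17128886]
(6, -134, 111) [412.6471064  254.37560209] [553.2977064 276.5162558]
(6, -34, 46) [248.92027182 257.06325551] [327.82504889 312.55340933]
(6, -158, 62) [448.0728799  335.16278226] [598.06386259 304.18744644]
```

Emit:
step_arm(
  moves=[-0.6, 0.6, 0, -0.4, -0.1, 0.3, 1, -0.6, 0.6, 0, 0, 0, 0, 1, -0.6, 0.6, 0, 0, 0, 0, 1, -0.6, 0.6, 0, 0, 0, 0, 1, -0.5, 0.4, 0, 0, 0, 0, 1, 0, 0, 0, 0, 0, 0, 1],
)

```text
time: 13.65
tool_pos: [579.9, -164.7, 145.0]
tcp_rot: [3.13, 0.002, 1.57]
contact_force: [-0.7, -1.3, 0.2]
grip_width: 0.3
```

```bash
python3 -c "from h import *;go(6,-103,100)
import cv2
im=capture('scene')[:,:,::-1][120:280,250:430]
cv2.imwrite('pics/scene11.png',cv2.resize(im,None,fx=4,fy=3.7,interpolation=2))
"
```

```text
t 13.65 jig [  11.3 -107.1  145. ] w [ 579.9 -164.7  145. ] rpy [3.13e+00 2.00e-03 1.57e+00] F [-0.7 -1.3  0.2] grip 0.3 q [-0.41  0.55  1.43  0.    1.16 -0.4 ]
shift units [ 0.21 -0.29  2.25] turn units [0.16 0.03 0.02]
```

View pics/scene11.png

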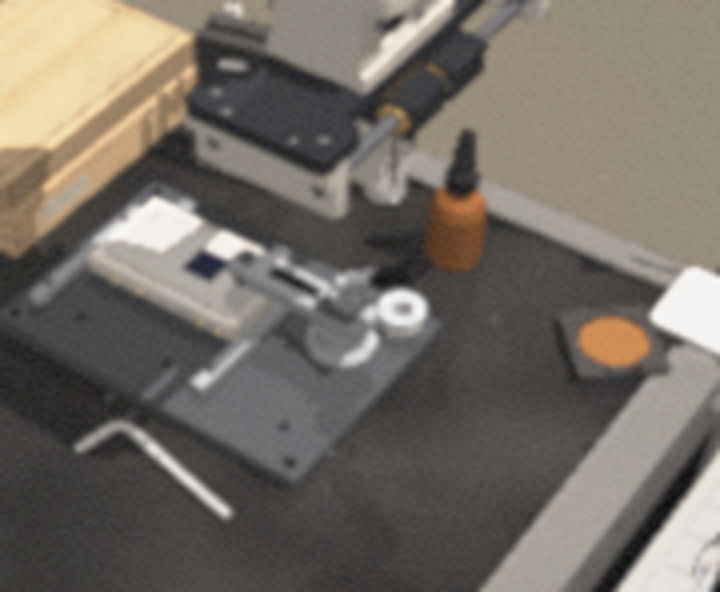

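Emit:
step_arm(
  moves=[0.2, -0.3, 0.5, 0.2, 0, 0, 1, 0, 0, 0.8, 0, 0, 0, 1, 0, 0, 0.7, 0, 0, 0, 1, 0, 0, 0, 0, 0, 0, 1],
)

```text
time: 14.03
tool_pos: [569.3, -157.3, 99.3]
tcp_rot: [-3.132, -0.001, 1.569]
contact_force: [-0.6, -0.3, -0.3]
grip_width: 0.1
```

```bash
python3 -c "from h import *;go(6,-113,98)"
```

```text
t 14.03 jig [  0.7 -99.7  99.3] w [ 569.3 -157.3   99.3] rpy [-3.132e+00 -1.000e-03  1.569e+00] F [-0.6 -0.3 -0.3] grip 0.1 q [-0.4   0.59  1.5  -0.    1.07 -0.39]
shift units [-0.67  0.26  0.06] turn units [-0.13 -0.01  0.02]
```

Emit:
step_arm(
  moves=[-0.4, 0.25, 0.05, -0.1, 0, 0, 1, -0.3, 0, 0.05, 0, 0, 0, 1],
)

```text
time: 14.2
tool_pos: [573.1, -169.4, 96.0]
tcp_rot: [-3.137, -0.002, 1.572]
contact_force: [-0.1, -0.1, -0.2]
grip_width: 0.8
```

```bash
python3 -c "from h import *;go(6,-123.5,88)"
```

```text
t 14.2 jig [   4.6 -111.8   96. ] w [ 573.1 -169.4   96. ] rpy [-3.137e+00 -2.000e-03  1.572e+00] F [-0.1 -0.1 -0.2] grip 0.8 q [-0.42  0.6   1.48  0.    1.07 -0.42]
shift units [-0.59  0.07  0.4 ] turn units [-0.07 -0.03  0.05]
```

Emit:
step_arm(
  moves=[-0.2, 0.05, 0.1, 0, 0, 0, 1, -0.2, 0, 0.15, 0, 0, 0, 1, -0.2, 0, 0.2, 0, 0, 0, 1, -0.1, 0, 0.15, 0, 0, 0, 1],
)

```text
time: 14.53
tool_pos: [574.6, -184.6, 85.0]
tcp_rot: [-3.139, -0.003, 1.571]
contact_force: [0.1, 3.5, -1.0]
grip_width: 0.3
```

```bash
python3 -c "from h import *;go(6,-129,77)"
```

```text
t 14.53 jig [   6.2 -127.    85. ] w [ 574.6 -184.6   85. ] rpy [-3.139e+00 -3.000e-03  1.571e+00] F [ 0.1  3.5 -1. ] grip 0.3 q [-0.44  0.62  1.48  0.    1.05 -0.44]
shift units [-0.1  -0.01  0.4 ] turn units [-0.04 -0.05  0.04]
```

Emit:
step_arm(
  moves=[-0.05, 0, 0.2, 0, 0, 0, 1, -0.05, 0, 0.25, 0, 0, 0, 1, 0, 0, 0.25, 0, 0, 0, 1, 0, 0, 0.25, 0, 0, 0, 1],
)

```text
time: 14.87
tool_pos: [575.2, -189.6, 66.0]
tcp_rot: [3.142, 0.001, 1.571]
contact_force: [-3.0, -1.9, 5.0]
grip_width: 0.1
```

```bash
python3 -c "from h import *;go(6,-131,66)"
```

```text
t 14.87 jig [   6.7 -131.9   66. ] w [ 575.2 -189.6   66. ] rpy [3.142e+00 1.000e-03 1.571e+00] F [-3.  -1.9  5. ] grip 0.1 q [-0.44  0.65  1.49 -0.    1.   -0.44]
shift units [ 0.05 -0.04 -0.  ] turn units [0.   0.01 0.03]
```

Emit:
step_arm(
  moves=[0, 0, 0.2, 0, 0, 0, 1, 0, 0, 0.2, 0, 0, 0, 1],
)

```text
time: 15.03
tool_pos: [577.4, -190.3, 64.5]
tcp_rot: [3.135, 0.004, 1.571]
contact_force: [-11.4, 8.1, 40.3]
grip_width: 0.7
```

```bash
python3 -c "from h import *;go(6,-131,66)"
```

```text
t 15.03 jig [   8.9 -132.7   64.5] w [ 577.4 -190.3   64.5] rpy [3.135 0.004 1.571] F [-11.4   8.1  40.3] grip 0.7 q [-0.44  0.65  1.49 -0.    0.99 -0.44]
shift units [ 0.09 -0.15 -0.08] turn units [0.1  0.05 0.03]
```

Emit:
step_arm(
  moves=[0, 0, -0.3, 0, 0, 0, 1, 0, 0, -0.8, 0, 0, 0, 1, 0, 0, -1, 0, 0, 0, 1, 0, 0, -1, 0, 0, 0, 1, 0, 0, -1, 0, 0, 0, 1, 0, 0, -1, 0, 0, 0, 1, 0, 0, -1, 0, 0, 0, 1, 0, 0, -1, 0, 0, 0, 1],
)

```text
time: 15.7
tool_pos: [575.2, -187.8, 206.5]
tcp_rot: [3.14, -0.0, 1.572]
contact_force: [-0.2, -0.0, -0.3]
grip_width: 0.5
```

Emit:
step_arm(
  moves=[0, -1, 0, 0, 0, 0, 1, 0, -1, 0, 0, 0, 0, 1, 0, -1, 0, 0, 0, 0, 1, 0, -1, 0, 0, 0, 0, 1, 0, -1, 0, 0, 0, 0, 1, 0, -1, 0, 0, 0, 0, 1, 0, -1, 0, 0, 0, 0, 1, 0, -1, 0, 0, 0, 0, 1],
)

```text
time: 16.37
tool_pos: [415.1, -188.4, 205.8]
tcp_rot: [3.128, 0.005, 1.576]
contact_force: [-0.3, -0.2, -0.1]
grip_width: 0.6
```

Emit:
step_arm(
  moves=[1, 0, 0, 0, 0, 0, 1, 1, 0, 0, 0, 0, 0, 1, 1, 0, 0, 0, 0, 0, 1, 1, 0, 0, 0, 0, 0, 1, 1, 0, 0, 0, 0, 0, 1, 1, 0, 0, 0, 0, 0, 1, 1, 0, 0, 0, 0, 0, 1, 1, 0, 0, 0, 0, 0, 1],
)

```text
time: 17.03
tool_pos: [411.0, -25.4, 201.7]
tcp_rot: [3.128, 0.006, 1.566]
contact_force: [0.7, -0.1, 0.8]
grip_width: 0.3
```

Emit:
step_arm(
  moves=[1, 0, 0, 0, 0, 0, 1, 1, 0, 0, 0, 0, 0, 1, 1, 0, 0, 0, 0, 0, 1, 1, 0, 0, 0, 0, 0, 1, 1, 0, 0, 0, 0, 0, 1, 1, 0, 0, 0, 0, 0, 1, 1, 0, 0, 0, 0, 0, 1, 1, 0, 0, 0, 0, 0, 1],
)

```text
time: 17.7
tool_pos: [411.2, 143.5, 197.8]
tcp_rot: [3.126, 0.006, 1.567]
contact_force: [0.3, 0.0, 0.6]
grip_width: -0.1
```

```bash
python3 -c "from h import *;st()
import cv2
im=capture('scene')[:,:,::-1][150:280,250:410]
cv2.imwrite('pics/scene12.png',cv2.resize(im,None,fx=4.5,fy=4.5,interpolation=2))
im=capture('top')[:,:,::-1][120:240,240:370]
cv2.imwrite('pics/top12.png',cv2.resize(im,None,fx=5,fy=5,interpolation=2))
S2=lambda P:(proj('scene',j2w(*P))-[250,150]+.4)*4.5
T2=lambda P:(proj('top',j2w(*P))-[240,120]+.4)*5
for P in((6,-158,62),(6,-34,43),(-3,-25,43),(15,-25,43),(32,-50,27),(32,50,27)):print(P,S2(P).round(),T2(P).round())
"
```

```text
t 17.7 jig [-158.1  200.7  197.8] w [411.2 143.5 197.8] rpy [3.126 0.006 1.567] F [0.3 0.  0.6] grip -0.1 q [ 0.17  0.2   1.81 -0.01  1.12  0.17]
(6, -158, 62) [504. 273.] [598. 304.]
(6, -34, 43) [280. 182.] [328. 314.]
(-3, -25, 43) [254. 185.] [309. 333.]
(15, -25, 43) [276. 163.] [309. 295.]
(32, -50, 27) [339. 186.] [363. 269.]
(32, 50, 27) [178. 102.] [154. 269.]
```

View pics/scene12.png

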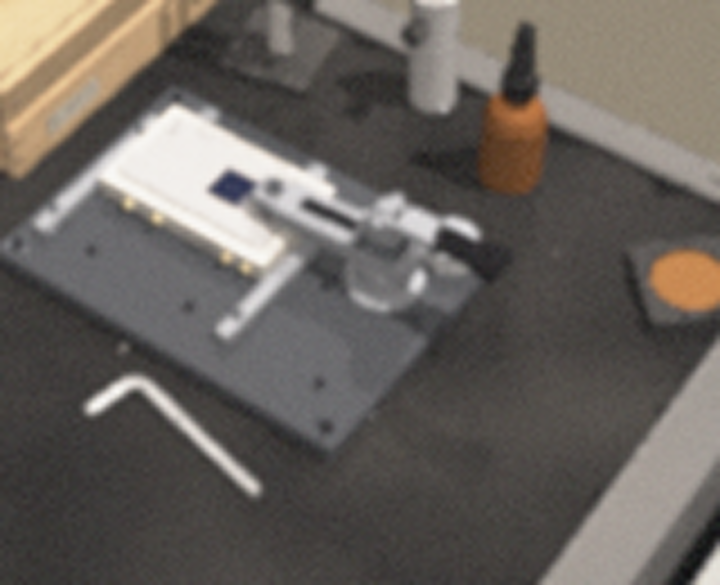

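View pics/top12.png

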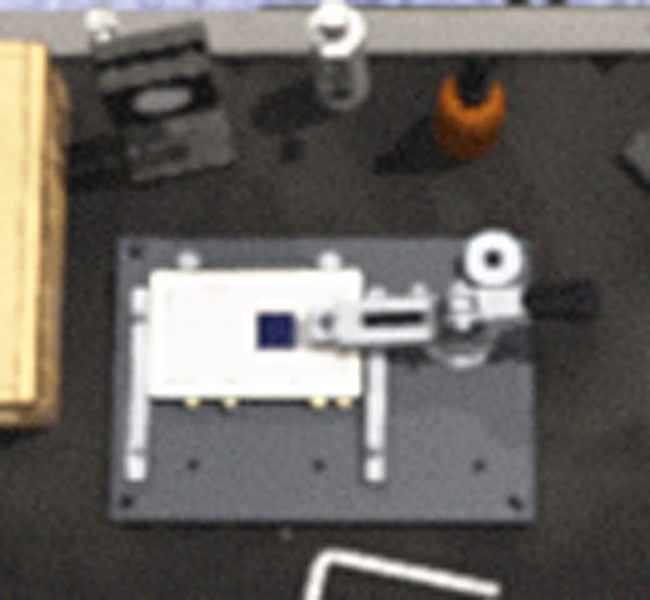

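```bash
python3 -c "from h import *
import cv2
a=sum(capture('top').astype(float) for _ in range(4))/4
b=sum(capture('scene').astype(float) for _ in range(4))/4
cv2.imwrite('pics/top13.png',cv2.resize(a[:,:,::-1][160:205,290:370].astype('uint8'),None,fx=10,fy=10,interpolation=2))
cv2.imwrite('pics/scene13.png',cv2.resize(b[:,:,::-1][170:230,290:370].astype('uint8'),None,fx=10,fy=10,interpolation=2))
cv2.imwrite('pics/rawtop.png',a[:,:,::-1]);cv2.imwrite('pics/rawscene.png',b[:,:,::-1])
def m(th,r,z,w=0):
  return (6-r*np.sin(th)+w*np.cos(th),-96+r*np.cos(th)+w*np.sin(th),z)
for th in(0,.05):
  for r,z,w in((71,43,9),(71,43,-9),(62,43,0),(30,43,11),(30,43,-11),(-62,62,9.5),(-62,62,-9.5)):
    print(th,r,w,((proj('top',j2w(*m(th,r,z,w)))-[290,160]+.45)*10).round(),((proj('scene',j2w(*m(th,r,z,w)))-[290,170]+.45)*10).round())
st()"
```

```text
0 71 9 [118. 191.] [214. 162.]
0 71 -9 [118. 266.] [164. 212.]
0 62 0 [157. 229.] [223. 205.]
0 30 11 [294. 183.] [375. 238.]
0 30 -11 [294. 275.] [314. 301.]
0 -62 9.5 [696. 169.] [746. 377.]
0 -62 -9.5 [697. 249.] [695. 436.]
0.05 71 9 [117. 206.] [203. 171.]
0.05 71 -9 [120. 281.] [156. 223.]
0.05 62 0 [157. 242.] [215. 214.]
0.05 30 11 [292. 189.] [369. 241.]
0.05 30 -11 [296. 281.] [312. 307.]
0.05 -62 9.5 [693. 155.] [752. 366.]
0.05 -62 -9.5 [699. 236.] [705. 427.]
t 18.2 jig [-157.9  198.9  198.2] w [411.4 141.7 198.2] rpy [3.126 0.006 1.566] F [-0.7 -0.1  0. ] grip 0.1 q [ 0.16  0.2   1.81 -0.01  1.12  0.17][ WARN:0@11.735] global loadsave.cpp:1063 imwrite_ Unsupported depth image for selected encoder is fallbacked to CV_8U.
```

View pics/top13.png

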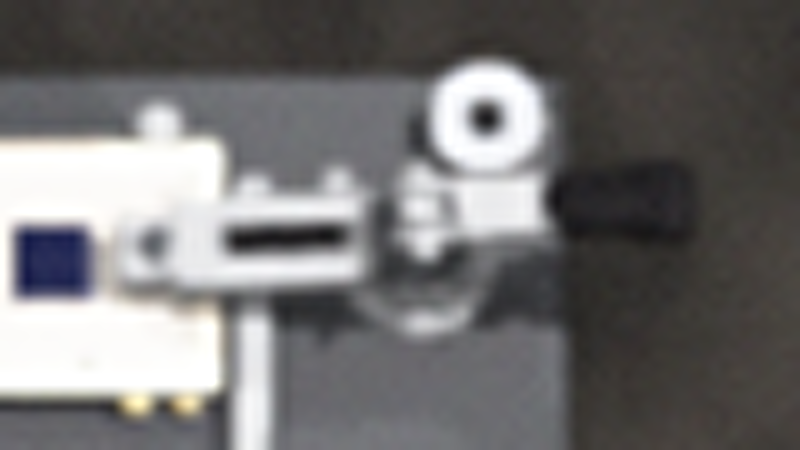

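View pics/scene13.png

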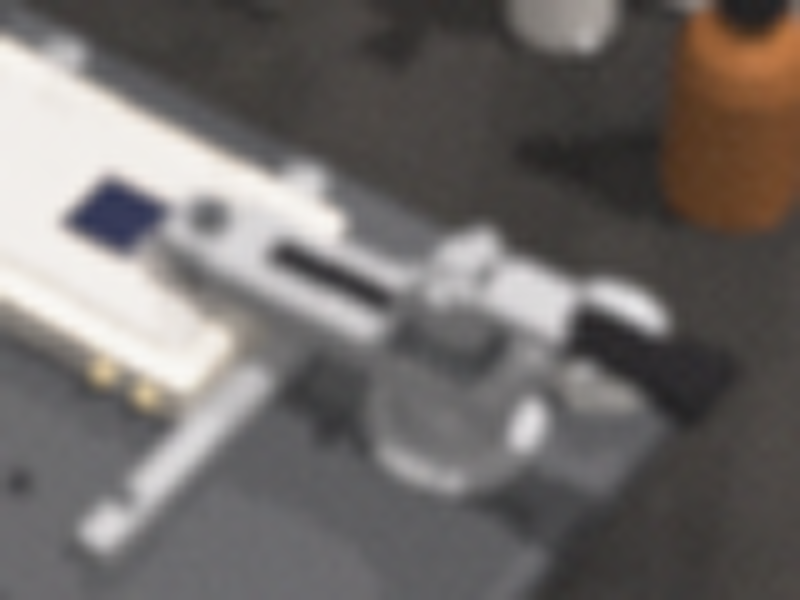

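Emit:
step_arm(
  moves=[-1, 0.4, 0, 0.2, 0.1, 0, 1, -1, 0.4, 0, 0, 0, 0, 1, -1, 0.4, 0, 0, 0, 0, 1, -1, 0.4, 0, 0, 0, 0, 1, -1, 0.4, 0, 0, 0, 0, 1, -1, 0.4, 0, 0, 0, 0, 1, -1, 0.4, 0, 0, 0, 0, 1, -1, 0.4, 0, 0, 0, 0, 1],
)

```text
time: 18.87
tool_pos: [475.6, -25.9, 199.0]
tcp_rot: [3.139, -0.002, 1.566]
contact_force: [0.3, 0.9, -0.8]
grip_width: 0.4
```

Emit:
step_arm(
  moves=[-1, 0.6, 0, 0, 0, 0, 1, -1, 0.6, 0, 0, 0, 0, 1, -1, 0.6, 0, 0, 0, 0, 1, -0.8, 0.5, 0, 0, 0, 0, 1, 0, 0, 0, 0, 0, 0, 1],
)

```text
time: 19.28
tool_pos: [523.1, -112.8, 199.0]
tcp_rot: [3.137, -0.001, 1.558]
contact_force: [-1.5, 0.2, 0.3]
grip_width: 0.4
```

```bash
python3 -c "from h import *;go(-38,-46,38)"
```

```text
t 19.28 jig [-45.5 -55.4 199. ] w [ 523.1 -112.8  199. ] rpy [ 3.137e+00 -1.000e-03  1.558e+00] F [-1.5  0.2  0.3] grip 0.4 q [-0.36  0.38  1.54  0.    1.21 -0.35]
shift units [0.47 0.34 8.05] turn units [ 0.06 -0.01 -0.14]
```

Emit:
step_arm(
  moves=[0.4, 0.2, 0.9, 0, 0, -0.1, 1, 0, 0, 1, 0, 0, 0, 1, 0, 0, 1, 0, 0, 0, 1, 0, 0, 1, 0, 0, 0, 1, 0, 0, 1, 0, 0, 0, 1, 0, 0, 1, 0, 0, 0, 1, 0, 0, 0.8, 0, 0, 0, 1, 0, 0, 0, 0, 0, 0, 1],
)

```text
time: 19.95
tool_pos: [526.5, -105.9, 61.2]
tcp_rot: [3.134, -0.001, 1.558]
contact_force: [-1.1, -0.5, -0.7]
grip_width: 0.1
```

```bash
python3 -c "from h import *;go(-28,-46,36)"
```

```text
t 19.95 jig [-42.2 -48.4  61.2] w [ 526.5 -105.9   61.2] rpy [ 3.134e+00 -1.000e-03  1.558e+00] F [-1.1 -0.5 -0.7] grip 0.1 q [-0.34  0.55  1.7   0.    0.88 -0.33]
shift units [0.13 0.7  1.27] turn units [ 0.11 -0.01 -0.15]
```

Emit:
step_arm(
  moves=[0.1, 0.2, 0.6, 0.1, 0, -0.1, 1, 0, 0.2, 0.55, 0, 0, 0, 1, 0, 0, 0, 0, 0, 0, 1],
)

```text
time: 20.2
tool_pos: [534.4, -103.6, 38.7]
tcp_rot: [3.141, -0.001, 1.564]
contact_force: [-0.6, 0.2, -0.4]
grip_width: 0.3
```

```bash
python3 -c "from h import *;go(-20,-46,36)"
```

```text
t 20.2 jig [-34.3 -46.1  38.7] w [ 534.4 -103.6   38.7] rpy [ 3.141e+00 -1.000e-03  1.564e+00] F [-0.6  0.2 -0.4] grip 0.3 q [-0.33  0.6   1.69  0.    0.85 -0.33]
shift units [0.01 0.71 0.14] turn units [ 0.   -0.01 -0.06]
```

Emit:
step_arm(
  moves=[0, 0.3, 0.1, 0, 0, 0, 1, 0, 0.3, 0, 0, 0, 0, 1, 0, 0.25, 0, 0, 0, 0, 1],
)

```text
time: 20.45
tool_pos: [552.5, -103.8, 38.5]
tcp_rot: [3.14, -0.001, 1.564]
contact_force: [-4.1, -0.0, 1.6]
grip_width: 0.4
```

```bash
python3 -c "from h import *;strap()"
```

```text
t 20.45 jig [-16.2 -46.3  38.5] w [ 552.5 -103.8   38.5] rpy [ 3.140e+00 -1.000e-03  1.564e+00] F [-4.1 -0.   1.6] grip 0.4 q [-0.32  0.62  1.64  0.    0.88 -0.32]
yaw-th -0.005 r 49.6 p -22.4 strap theta if touching 0.033
```

Emit:
step_arm(
  moves=[0, 0.25, 0, -0.1, 0, 0, 1, 0, 0.25, 0, -0.1, 0, 0, 1],
)

```text
time: 20.62
tool_pos: [557.0, -102.9, 38.0]
tcp_rot: [3.141, -0.003, 1.565]
contact_force: [-23.8, -4.5, 9.1]
grip_width: 0.8
```

```bash
python3 -c "from h import *;strap()"
```

```text
t 20.62 jig [-11.7 -45.3  38. ] w [ 557.  -102.9   38. ] rpy [ 3.141e+00 -3.000e-03  1.565e+00] F [-23.8  -4.5   9.1] grip 0.8 q [-0.32  0.63  1.63  0.    0.89 -0.32]
yaw-th -0.003 r 50.6 p -17.9 strap theta if touching -0.056
```

Emit:
step_arm(
  moves=[0, 0.25, 0, -0.1, 0, 0, 1],
)

```text
time: 20.7
tool_pos: [556.9, -102.9, 37.6]
tcp_rot: [-3.137, -0.004, 1.566]
contact_force: [-20.9, -4.5, 14.8]
grip_width: 0.4
```

```bash
python3 -c "from h import *;strap()"
```

```text
t 20.7 jig [-11.8 -45.3  37.6] w [ 556.9 -102.9   37.6] rpy [-3.137 -0.004  1.566] F [-20.9  -4.5  14.8] grip 0.4 q [-0.32  0.63  1.63  0.    0.89 -0.32]
yaw-th -0.002 r 50.7 p -17.9 strap theta if touching -0.055
```

Stalled at the stop. Back off, lift and look.

Emit:
step_arm(
  moves=[0, -0.4, 0, 0, 0, 0, 1, 0, -0.6, 0, 0, 0, 0, 1, 0, -0.6, -0.6, 0, 0, 0, 1, 0, -0.3, -1, 0, 0, 0, 1, 0, 0, -1, 0, 0, 0, 1, 0, 0, -1, 0, 0, 0, 1, 0, 0, -1, 0, 0, 0, 1, 0, 0, -1, 0, 0, 0, 1],
)

```text
time: 21.37
tool_pos: [518.0, -103.6, 154.5]
tcp_rot: [-3.134, -0.005, 1.565]
contact_force: [-0.1, 0.1, 0.2]
grip_width: 0.1
```

Emit:
step_arm(
  moves=[0.4, -1, -0.8, 0, 0, 0, 1, 0.7, -1, -0.6, 0, 0, 0, 1, 1, -1, 0, 0, 0, 0, 1, 1, -1, 0, 0, 0, 0, 1, 1, -1, 0, 0, 0, 0, 1, 1, -0.6, 0, 0, 0, 0, 1, 1, 0, 0, 0, 0, 0, 1, 1, 0, 0, 0, 0, 0, 1],
)

```text
time: 22.03
tool_pos: [410.9, 39.0, 195.4]
tcp_rot: [3.12, 0.003, 1.559]
contact_force: [0.5, 0.1, -0.1]
grip_width: 0.4
```

Emit:
step_arm(
  moves=[1, 0, 0, 0, 0, 0, 1, 1, 0, 0, 0, 0, 0, 1, 1, 0, 0, 0, 0, 0, 1, 1, 0, 0, 0, 0, 0, 1, 1, 0, 0, 0, 0, 0, 1],
)

```text
time: 22.45
tool_pos: [414.5, 144.7, 200.2]
tcp_rot: [3.108, 0.001, 1.558]
contact_force: [0.5, -0.7, 0.1]
grip_width: 0.5
```

```bash
python3 -c "from h import *
import cv2
st()
a=sum(capture('top').astype(float) for _ in range(4))/4
b=sum(capture('scene').astype(float) for _ in range(2))/2
cv2.imwrite('pics/top14.png',cv2.resize(a[:,:,::-1][160:205,290:370].astype('uint8'),None,fx=10,fy=10,interpolation=2))
cv2.imwrite('pics/scene14.png',cv2.resize(b[:,:,::-1][120:320,220:480].astype('uint8'),None,fx=3,fy=3,interpolation=2))
"
```

```text
t 22.45 jig [-154.8  201.9  200.2] w [414.5 144.7 200.2] rpy [3.108e+00 1.000e-03 1.558e+00] F [ 0.5 -0.7  0.1] grip 0.5 q [ 0.17  0.19  1.81 -0.01  1.1   0.18]
```

View pics/top14.png

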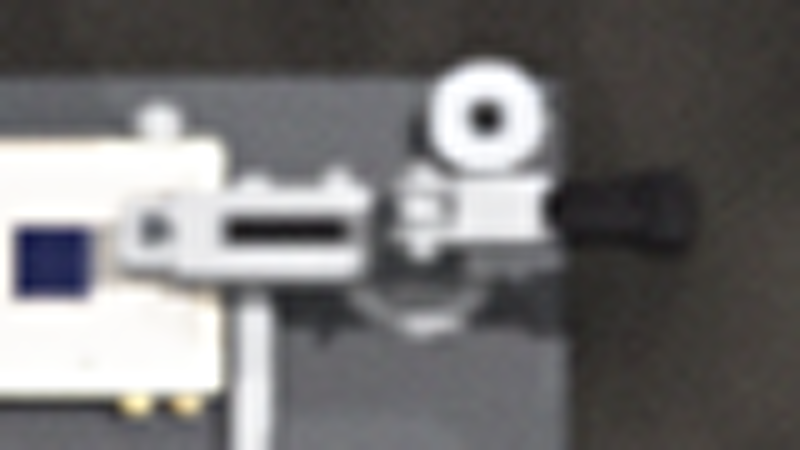

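View pics/scene14.png

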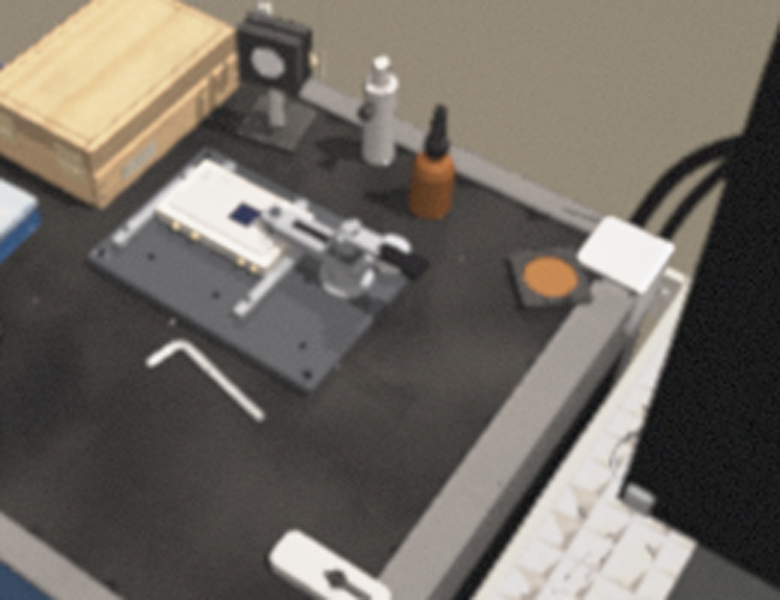

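```bash
python3 -c "from h import *
print(close_job())"
```

```text
the job is handed in; nothing more can be done
None
```

The job is handed in at 22.5 s: the holder is home, the strap is square at its stop and the lever is down. One correction was made out of order.

- **Holder:** it was pushed about 31 mm along the rails until it stalled on the two pins at about 21 N. In the top view its far face lies along the pins within about 1 mm.
- **Strap:** it was swung round until it stalled at about 18 N. Before the lever went down it looked square, to within the measuring error.
- **Lever:** it was pushed down until it stalled at its stop at about 40 N. That reading was on the fingertips, not the arm or gripper body. It is right at the 40 N figure in the rules.

**Out of order:** the picture after the lever push showed the strap about 0.05 rad off its stop. Side force from that push most likely turned it. With the lever already clamped, I pushed the strap's side again until it stalled at about 21–24 N. I did not raise the lever or push it again afterwards.

**Last checks:** in the final top view the strap nose and lever end lie within about 1 mm of where they should be for a swing of 0. The holder has not moved, and the bystanders in view look undisturbed (the thumb knob was outside the final pictures). The arm was clear and reading about zero force. Whether the lever is level, and that the foot presses, I judged only from the lever's stall and the pictures; I had no direct measure of either.

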